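# Close up the carton row and click the shelf divider home

### The arm

A 6-joint arm with a two-finger parallel gripper is mounted at the origin on the work surface. World frame = base frame: x ahead of the robot, y to its left, z up, the work surface at z = 0. Lengths are in mm, angles in rad, forces in N, time in s.
With the tool pointing down it reaches from about 400 to 925 mm from the base axis. Payload 12.5 kg.
Tool frame: the origin (TCP) lies midway between the tips of the shut fingers; the grasp point (between the pads) lies 19 mm behind it; z points along the fingers, y is the line along which they close (so a half turn about z gives the same grasp; the last joint's range is limited). The gripper opens to 95 mm and grips with 3 to 60 N. Pads are 20 mm wide; open, the fingers measure 119 mm over their backs; the gripper's body (75 mm by 180 mm) begins 59 mm behind the grasp point.
Start: joints at [1.088, 0.491, 1.559, -0, 1.092, -0.106], TCP at [229.952, 581.179, 214.661] pointing down, gripper open.
Joint ranges: [-3.1, 3.1], [-0.84, 2.19], [0.05, 2.79], [-1.13, 4.28], [0.06, 2.93], [-2.69, 2.69]. Speed limits (rad/s): [2.22, 2.22, 2.79, 3.14, 3.14, 3.14].

### API

Orientations are given as [roll, pitch, yaw] about the fixed x, y, z axes, in that order (R = Rz(yaw) Ry(pitch) Rx(roll)).
In Python, from cell import state, read_camera, camera_info, env gives the robot as it stands.
- The arm moves only by the tool move_arm, never from a script. Its argument "commands" is a list of rows, each a list of 3 entries, a list of its own where there are three numbers: the shift along the world's x, y, z in cm, then the turn, a rotation vector about the world's x, y, z in degrees, then the opening, from 0 (shut) to 1 (fully open). A call has 1 to 10 rows; each row shifts and turns the commanded pose from where the row before left it; what a row does not reach is not made up. A row lasts 1/10 s, in which the tool goes at most 50 mm and 8.59 degrees, less where a joint would pass 70% of its speed; a pose out of reach is approached as far as the arm can. A call with a gripper value outside its range is refused whole. The fingers move at their own pace and stop on an object; the grip force is fixed at half the most. Time passes only in rows, so rows that do not move let the fingers close. It gives the time, the measured TCP pose, the force, the opening and the grip force at its end, in the units of the state.
- state(): the state, without advancing time (a new reading comes with each control period).
- read_camera(name): name is "side" or "top" or "wrist"; returns the picture (384x512x3 uint8, blue, green, red); there is no depth.
- camera_info(name): a dict with "K" (3x3 intrinsics, pixels), "cam_to_world" (4x4, takes a point from camera to world coordinates). Camera axes: x right, y down, z forward; pixel columns grow to the right and rows downward; lengths in mm; the calibration is good to about 2 mm. A picture is of the moment at which its call begins: read the wrist's pose just before it. camera_info takes no time and is no camera call; for the wrist camera it gives the pose at the moment of the call.
- env.job_done(): hands the job in; it is judged then, once.
The state is a dict: "t": time; "joints": joint angles; "qvel": joint speeds; "tau": joint torques, N m; "eef_pos": TCP position; "tcp_rot": TCP orientation; "ft_force": force on the tool from outside, world axes, zero at the start; "moment": the same for the moment, N m; "opening": opening from 0.0 (shut) to 1.0 (fully open); "grip_force": force on a finger pad.
Only numpy, scipy, OpenCV 4.12 (cv2) and the standard library are available. Lean on these libraries where they do the work, as an engineer would, in place of code of your own. Each camera call takes 0.05 s, during which the arm holds its last target. There are 200 camera calls.

### The job

Tidy the bench shelf: push the stray carton flush up against the row of cartons, and push the sliding divider along its rail up to the cartons until it clicks into the last slot that fits, so that it stands as close to them as the rail allows. Only push, keeping the fingers to one side of each thing: never take anything between the fingers, lift it or tip it, leave the row standing where it is against the bolted bracket, and leave everything else alone.

Things in the scene. Friction and masses are not known exactly. Their poses are not given: they have to be found in the camera images.
- rack: Fixed galvanised bench shelf: a board 240 mm deep (x) by 720 mm long (y), top surface 30 mm above the bench, set at a slight angle. Origin: centre of the board's underside, at bench height; x points away from the robot, y to the left along the shelf. End panels rise 55 mm (left) and 35 mm (right) above the board; an 18 mm lip runs along the back.
- rail_slot0 (a point): Point on top of the slotted steel rail that runs along the shelf's front edge, at the centre of the slot where the divider's roller sits at joint value 0. The rail is 20 mm wide, its top 40 mm above the bench, its centre line 137 mm in front of the shelf's middle; slots 11 mm wide are cut across it every 30 mm along y.
- divider (a joint): Travel of the divider along the rail (m), growing to the left (+y of the shelf), towards the cartons; stops at -0.02 and 0.32. Seated in a slot at every multiple of 0.030. Slides with about 2 N; within 3 mm of a slot's centre the sprung roller drops 2.7 mm and pulls it in (it jumps ahead, the push force dips). Leaving a slot takes about 7 N. It stays where it is left, also between slots.
- divider_face (a point): Middle of the left face (towards the cartons) of the divider's steel plate, on the shelf's middle line (shelf x = 0, y = -0.215 + joint value), 65 mm above the bench. Plate 3 mm thick, 2 to 60 mm above the board, from 123 mm in front of this point to 103 mm behind it, square across the shelf.
- divider_back (a point): Middle of the right face of the same plate, where it is pushed, 65 mm above the bench. Flat but for two ribs 2 mm proud, 12 mm wide, 60 mm before and behind this point, a rolled top edge and a foot 3 mm high and 30 mm wide on the board. The plate's carriage (40 mm long, up to 88 mm above the bench) straddles the rail at the front, to the right of the plate; its roller is 20 mm right of the left face.
- stray_carton: Cardboard carton 130 mm deep (x), 60 mm wide (y, along the shelf), 66 mm high, about 0.32 kg, that stands by itself on the board between the row and the divider, 30 to 55 mm away from the row and slightly askew. Origin: centre of its underside.
- row_carton_b: The right-hand carton of the row: 120 mm deep (x), 40 mm wide (y), 60 mm high, about 0.25 kg. Origin: centre of its underside. The stray carton belongs against its right face.
- row_carton_a: The left-hand carton of the row: 135 mm deep (x), 55 mm wide (y), 72 mm high, about 0.35 kg, between carton b and the bolted bracket. Origin: centre of its underside.
- end_bracket: Steel angle bracket bolted to the board, the row's fixed left end: an upright plate 200 mm deep, 3 mm thick, 60 mm high. Origin: bottom of its right face (the one against carton a), on the board.
- bearing: Bystander: steel ball bearing ring, 52 mm diameter, 16 mm high, lying on the left end of the board. Origin: centre of its underside.
- grease_can: Bystander: can of 48 mm diameter, 55 mm high, standing on the right end of the board. Origin: centre of its underside.
- contactor: Bystander: black electrical contactor (spare part) 60 x 40 x 52 mm, standing on the right end of the board. Origin: centre of its underside.
- spanner: Bystander: spanner 150 mm long lying on the bench at the left.
- parts_bin: Bystander: open grey bin 150 x 100 x 65 mm on the bench at the left. Origin: centre of its underside.
- first_aid_case: Bystander: first-aid case 170 x 250 x 75 mm lying on the bench at the right. Origin: centre of its underside.
Mind the look-alikes: they are no part of the job. Leave any blue or purple look-alike of the row_carton_b alone.

How it is judged:
By the outcome, as a careful person would: the job done as asked, in the order asked, and still so for the second after the job is handed in, with the robot touching nothing.
It also fails if it takes over 54 s, if anything falls off the work surface, if the arm or the gripper's body presses on something with over 40 N, if the wrist force passes 120 N, or if a joint passes its speed limit or range.

## Working session

There is one attempt and no reset: what is moved stays moved. The work goes in short steps, Python scripts to look and compute and a tool call to move; the robot and the scene stay as the last step left them, time stands still between calls to the robot, and variables do not carry over. Pictures are saved under pics/ and viewed, at most 10 in all, crops included, and the job is handed in when it is done.

Besides the shell and the picture viewer there is one more tool, called after "Request:" as name(argument=value, ...), one argument or row to a line, values as JSON. move_arm: Moves the arm, as the interface text tells. Its arguments: {"type":"object","properties":{"commands":{"type":"array"}},"required":["commands"]}

```bash
mkdir -p pics; ls; python3 - <<'E'
from cell import *
import cv2,numpy as np
for n in("top","side"):
    im=read_camera(n); cv2.imwrite(f"pics/{n}0.png",im)
    c=camera_info(n);print(n,np.round(c["K"],1).tolist(),np.round(c["cam_to_world"],3).tolist())
s=state();print(s["t"],s["eef_pos"],s["tcp_rot"],s["opening"],s["ft_force"])
E
```

```text
pics
top [[491.7, 0.0, 262.1], [0.0, 491.7, 189.5], [0.0, 0.0, 1.0]] [[-0.017, -0.98, 0.198, 99.268], [-1.0, 0.017, -0.002, -34.302], [-0.001, -0.198, -0.98, 1912.162], [0.0, 0.0, 0.0, 1.0]]
side [[446.7, 0.0, 252.6], [0.0, 446.7, 191.6], [0.0, 0.0, 1.0]] [[0.955, -0.237, 0.176, 228.498], [-0.295, -0.73, 0.616, -1026.533], [-0.018, -0.641, -0.767, 1269.595], [0.0, 0.0, 0.0, 1.0]]
0.1 [229.84314189 580.95549043 214.09798732] [-3.14056026e+00 -1.15209671e-04  2.76479526e+00] 1.0006792203467298 [0.30642817 0.21031939 0.25893645]
```

View pics/top0.png

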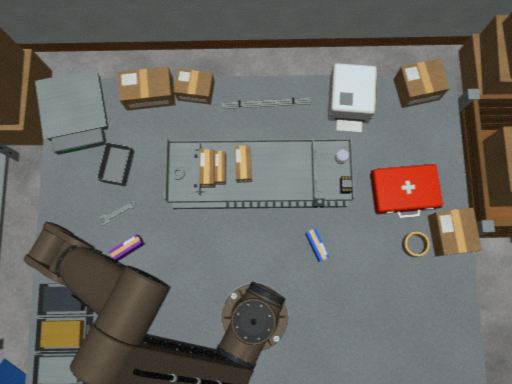

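View pics/side0.png

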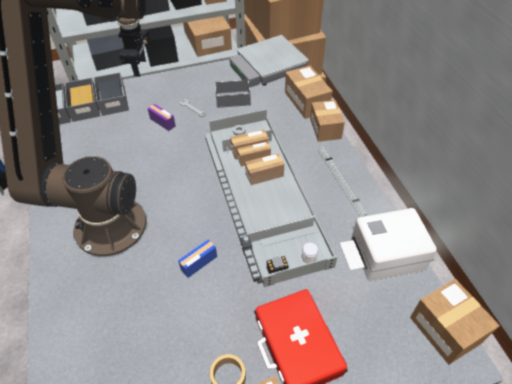

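The top view shows the row at px (206,166) and (220,166), the stray at (243,162) and the divider plate near column 313. The candidates for "row carton" are the brown cartons on the board and the blue (317,244) and purple (125,248) look-alikes on the bench. The brown ones in the shelf fit the description, so I'll confirm them in an enlarged crop.

```bash
cat > h.py <<'E'
import numpy as np,cv2
from cell import *
def ray(n,uv,z,c=None):
    c=c or camera_info(n);M=np.array(c["cam_to_world"]);K=np.array(c["K"])
    uv=np.atleast_2d(np.array(uv,float));d=(M[:3,:3]@np.linalg.inv(K)@np.c_[uv,np.ones(len(uv))].T).T
    o=M[:3,3];return o+d*((z-o[2])/d[:,2])[:,None]
def proj(n,P,c=None):
    c=c or camera_info(n);M=np.linalg.inv(np.array(c["cam_to_world"]));P=np.atleast_2d(P)
    q=(np.array(c["K"])@(M[:3,:3]@P.T+M[:3,3:]));return (q[:2]/q[2]).T
E
python3 - <<'E'
from h import *
im=cv2.imread("pics/top0.png")
cv2.imwrite("pics/top0c.png",cv2.resize(im[130:220,160:360],None,fx=4,fy=4,interpolation=cv2.INTER_CUBIC))
print(np.round(ray("top",[[167,141],[352,141],[174,206],[352,206],[313,170]],45)))
E
```

```text
[[ 678.  335.   45.]
 [ 665. -396.   45.]
 [ 417.  302.   45.]
 [ 405. -383.   45.]
 [ 550. -238.   45.]]
```

View pics/top0c.png

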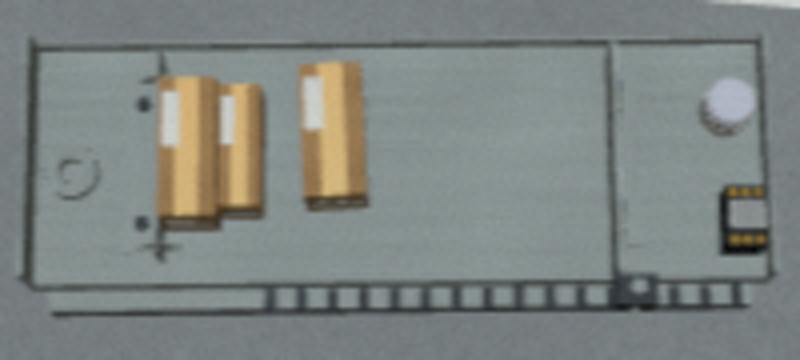

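The crop confirms that the three brown cartons on the shelf are the ones meant: a at crop (188,150), b at (241,148) and the stray at (333,133). The divider plate is at column 613. I'll move in for a wrist look.

Request:
move_arm(
  commands=[
    [[2.2, -4, 1.5], [0, 0, -7], 1],
    [[2.2, -4, 1.5], [0, 0, -7], 1],
    [[2.2, -4, 1.5], [0, 0, -7], 1],
    [[2.2, -4, 1.5], [0, 0, -7], 1],
    [[2.2, -4, 1.5], [0, 0, -7], 1],
    [[2.2, -4, 1.5], [0, 0, -7], 1],
    [[2.2, -4, 1.5], [0, 0, -7], 1],
    [[2.2, -4, 1.5], [0, 0, -7], 1],
    [[2.2, -4, 1.5], [0, 0, -7], 1],
    [[2.2, -4, 1.5], [0, 0, -6.4], 1],
  ],
)

```text
t: 1.1
eef_pos: [450.4, 179.4, 365.2]
tcp_rot: [-3.142, 0.0, 1.549]
ft_force: [0.7, 0.3, -0.6]
opening: 0.997
grip_force: 0.0
```

Request:
move_arm(
  commands=[
    [[2, -4, 0], [0, 0, 0], 1],
    [[2, -4, 0], [0, 0, 0], 1],
    [[2, -4, 0], [0, 0, 0], 1],
    [[2, -4, 0], [0, 0, 0], 1],
    [[0, -4, 0], [0, 0, 0], 1],
    [[0, 0, 0], [0, 0, 0], 1],
    [[0, 0, 0], [0, 0, 0], 1],
  ],
)

```text
t: 1.8
eef_pos: [529.8, -19.4, 364.3]
tcp_rot: [-3.141, -0.0, 1.552]
ft_force: [-0.7, 0.6, -0.4]
opening: 1.001
grip_force: 0.0
```

```bash
python3 - <<'E'
from h import *
s=state();print(s["t"],s["eef_pos"],s["tcp_rot"],s["joints"])
c=camera_info("wrist");im=read_camera("wrist");cv2.imwrite("pics/w1.png",im)
import pickle;pickle.dump(c,open("w1.pkl","wb"))
print(np.round(c["K"],1).tolist(),np.round(c["cam_to_world"],3).tolist())
E
```

```text
1.8 [529.8252189  -19.36180001 364.30375399] [-3.14090230e+00 -3.29497284e-04  1.55167286e+00] [-1.61265501e-01  2.31353771e-01  1.55929597e+00  2.33970972e-04
  1.35167298e+00 -1.42193089e-01]
[[318.9, 0.0, 251.1], [0.0, 318.9, 193.4], [0.0, 0.0, 1.0]] [[1.0, -0.019, -0.006, 532.007], [-0.02, -0.956, -0.293, 62.824], [-0.0, 0.293, -0.956, 532.62], [0.0, 0.0, 0.0, 1.0]]
```

View pics/w1.png

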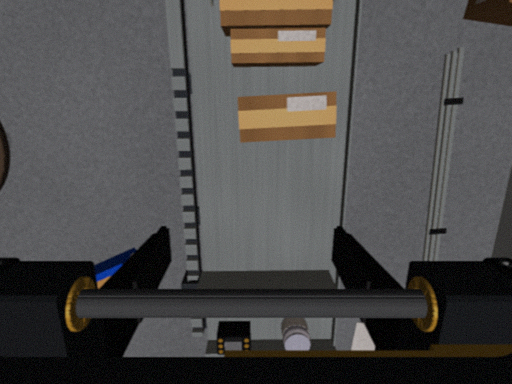

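The wrist picture has image right = +x and up = +y. The stray's top spans (239,97) to (337,135), carton b spans (232,30) to (325,62), rail slots run down column 185, and the divider is half hidden by the gripper at row 270. Next I'll measure.

```bash
python3 - <<'E'
from h import *
import pickle
c=pickle.load(open("w1.pkl","rb"));im=cv2.imread("pics/w1.png")
h=cv2.cvtColor(im,cv2.COLOR_BGR2HSV)
m=((h[...,0]<25)&(h[...,1]>80)&(h[...,2]>50)).astype(np.uint8)
m=m|((im.min(2)>140).astype(np.uint8))
m[:,:200]=0;m[:,345:]=0;m[200:]=0
m=cv2.morphologyEx(m,cv2.MORPH_CLOSE,np.ones((5,5)))
for k in cv2.findContours(m,0,2)[0]:
    if cv2.contourArea(k)<400: continue
    b=cv2.boxPoints(cv2.minAreaRect(k));print("px",b.round(1).tolist())
    for z in (96,90): print(z,ray("w",b,z,c).round(1).tolist())
# column profiles for the stray edges
for x in(255,290,320): print(x,im[85:150,x].tolist()[::1][8:16],[tuple(v) for v in im[125:145,x].tolist()])
# rail slots dark profile
for x in (180,184,188,192): print(x,im[60:275,x].mean(1).round().astype(int).tolist())
E
```

```text
px [[236.89999389648438, 96.4000015258789], [335.20001220703125, 91.0], [337.70001220703125, 136.6999969482422], [239.39999389648438, 142.10000610351562]]
96 [[513.4, 62.3, 96.0], [641.7, 66.4, 96.0], [648.5, 7.2, 96.0], [514.8, 2.5, 96.0]]
90 [[513.1, 62.3, 90.0], [643.2, 66.5, 90.0], [650.1, 6.4, 90.0], [514.6, 1.7, 90.0]]
px [[219.0, 0.0], [332.0, 0.0], [332.0, 66.0], [219.0, 66.0]]
96 [[495.3, 174.0, 96.0], [631.8, 171.3, 96.0], [635.8, 97.0, 96.0], [491.7, 99.8, 96.0]]
90 [[494.8, 175.5, 90.0], [633.1, 172.8, 90.0], [637.3, 97.4, 90.0], [491.1, 100.3, 90.0]]
255 [[113, 115, 111], [111, 109, 107], [109, 108, 110], [66, 89, 118], [43, 77, 113], [51, 84, 114], [48, 80, 113], [53, 87, 117]] [(95, 146, 181), (98, 152, 184), (87, 138, 176), (78, 116, 153), (54, 84, 119), (43, 80, 111), (52, 83, 118), (56, 86, 118), (52, 82, 114), (50, 81, 117), (51, 80, 116), (59, 86, 123), (50, 82, 115), (47, 77, 110), (55, 82, 122), (45, 80, 112), (69, 87, 109), (107, 109, 107), (111, 109, 106), (110, 106, 104)]
290 [[97, 103, 107], [62, 92, 119], [52, 86, 124], [72, 104, 133], [133, 143, 157], [166
[... 3911 characters left out ...]
2, 92, 91, 90, 92, 86, 82, 82, 83, 79, 78, 69, 74, 67, 64, 64, 70, 67, 59, 65, 62, 55, 49, 51, 49, 39, 35, 32, 39, 35, 32, 24, 28, 28, 25, 25, 22, 23, 18, 24, 13, 13, 22, 19, 22, 18, 20, 14, 16, 19, 18, 23, 25, 23, 29, 27, 36, 36, 31, 28, 33, 30, 29, 36, 34, 47, 61, 65, 59, 60, 69, 77, 77, 79, 90, 84, 84, 49, 40, 42, 40, 38, 50, 77, 95, 104, 96, 107, 107, 109, 111, 111, 117, 102, 78, 46, 39, 44, 42, 41, 67, 100, 112, 111, 113, 115, 108, 114, 110, 113, 104, 77, 49, 41, 43, 40, 43, 72, 104, 107, 112, 109, 107, 115, 111, 113, 112, 101, 55, 38, 44, 40, 43, 69, 109, 114, 112, 103, 113, 111, 107, 108, 108, 100, 55, 35, 41, 42, 47, 72, 108, 114, 115, 112, 111, 109, 108, 115, 97, 73, 44, 40, 44, 40]
```

The stray's centre is about (580,35), its right face is at y≈2–7 and it is about 3° askew. Carton b's right face is at y≈100. I'll open the fingers along shelf x to make a wide pusher, come down to its right at y=-30, then push +y.

Request:
move_arm(
  commands=[
    [[1, -1.1, -4], [0, 0, 0], 0.9],
    [[1, 0, -4], [0, 0, 0], 0.9],
    [[1, 0, -4], [0, 0, 0], 0.9],
    [[1, 0, -4], [0, 0, 0], 0.9],
    [[1, 0, -4], [0, 0, 0], 0.9],
    [[0, 0, -4], [0, 0, 0], 0.9],
    [[0, 0, -4], [0, 0, 0], 0.9],
    [[0, 0, -2.4], [0, 0, 0], 0.9],
    [[0, 0, -1], [0, 0, 0], 0.9],
    [[0, 0, -0.4], [0, 0, 0], 0.9],
  ],
)

```text
t: 2.85
eef_pos: [579.9, -28.8, 46.3]
tcp_rot: [-3.141, -0.0, 1.555]
ft_force: [0.1, 0.3, 0.6]
opening: 0.9
grip_force: 0.0
```

```bash
python3 - <<'E'
from h import *
import pickle
s=state();print(s["t"],s["eef_pos"],s["tcp_rot"],s["ft_force"])
c=camera_info("wrist");im=read_camera("wrist");cv2.imwrite("pics/w2.png",im);pickle.dump(c,open("w2.pkl","wb"))
# shelf angle from slots in w1
c1=pickle.load(open("w1.pkl","rb"));g=cv2.imread("pics/w1.png").mean(2)
P=[]
for r in np.arange(72,185,20.2):
    pass
def cent(x,r0,r1):
    w=np.clip(80-g[r0:r1,x],0,None);return (w*np.arange(r0,r1)).sum()/w.sum()
uv=[(180,cent(180,a,b)) for a,b in((66,80),(87,101),(108,122),(129,142),(148,162))]+[(190,cent(190,a,b)) for a,b in((203,216),(220,233),(237,250),(253,264))]
p=ray("w",uv,40,c1);print(np.round(uv,1).tolist());print(p.round(1).tolist(),np.linalg.norm(np.diff(p,axis=0),axis=1).round(1))
E
```

```text
2.85 [579.89445935 -28.76333528  46.26832118] [-3.14091050e+00 -1.43437550e-04  1.55487353e+00] [0.11645109 0.32883023 0.60869456]
[[180.0, 71.9], [180.0, 93.5], [180.0, 114.4], [180.0, 134.5], [180.0, 153.8], [190.0, 208.2], [190.0, 225.1], [190.0, 241.3], [190.0, 257.2]]
[[429.7, 97.7, 40.0], [427.2, 67.9, 40.0], [424.6, 38.0, 40.0], [422.1, 8.2, 40.0], [419.6, -21.5, 40.0], [428.4, -111.5, 40.0], [426.1, -141.4, 40.0], [423.8, -171.0, 40.0], [421.6, -201.0, 40.0]] [29.9 30.  29.9 29.8 90.4 30.  29.7 30.1]
```

View pics/w2.png

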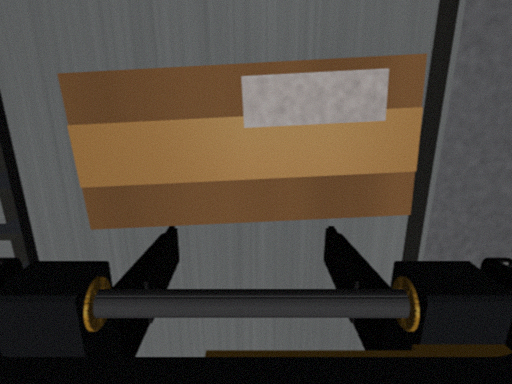

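The picture shows the fingers standing clear to the right of the stray, whose right edge is at rows 215–228. The slot spacing measures 30.0 mm, so the calibration holds. Pushing.

Request:
move_arm(
  commands=[
    [[0, 0.6, 0], [0, 0, 0], 0.9],
    [[0, 0.6, 0], [0, 0, 0], 0.9],
    [[0, 0.5, 0], [0, 0, 0], 0.9],
    [[0, 0.5, 0], [0, 0, 0], 0.9],
    [[0, 0.5, 0], [0, 0, 0], 0.9],
    [[0, 0.5, 0], [0, 0, 0], 0.9],
    [[0, 0.5, 0], [0, 0, 0], 0.9],
    [[0, 0.5, 0], [0, 0, 0], 0.9],
    [[0, 0.5, 0], [0, 0, 0], 0.9],
    [[0, 0.2, 0], [0, 0, 0], 0.9],
  ],
)

```text
t: 3.9
eef_pos: [580.0, 19.7, 46.7]
tcp_rot: [3.141, -0.0, 1.554]
ft_force: [-0.7, -3.2, 2.9]
opening: 0.898
grip_force: 1.4
```

Request:
move_arm(
  commands=[
    [[0, 0.2, 0], [0, 0, 0], 0.9],
    [[0, 0.2, 0], [0, 0, 0], 0.9],
    [[0, 0, 0], [0, 0, 0], 0.9],
  ],
)

```text
t: 4.2
eef_pos: [579.9, 23.5, 46.5]
tcp_rot: [-3.141, -0.0, 1.554]
ft_force: [-0.9, 1.0, 0.4]
opening: 0.9
grip_force: 0.0
```

```bash
python3 - <<'E'
from h import *
import pickle
s=state();print(s["t"],s["eef_pos"],s["tcp_rot"],s["ft_force"])
c=camera_info("wrist");im=read_camera("wrist");cv2.imwrite("pics/w3.png",im);pickle.dump(c,open("w3.pkl","wb"))
E
```

```text
4.2 [579.85177233  23.46909974  46.54545599] [-3.14139645e+00 -2.15898145e-04  1.55356529e+00] [-0.93379087  0.99382011  0.41165658]
```

View pics/w3.png

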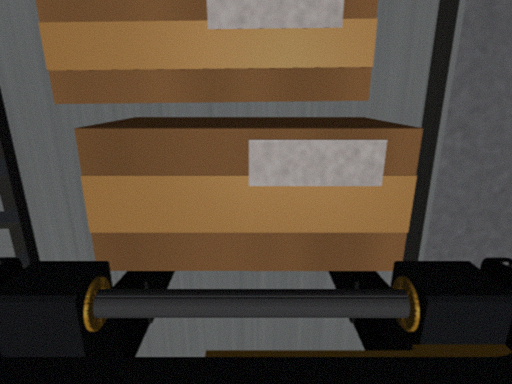

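The stray is now square to the fingers, with its left top edge at row 128. Carton b's right edge runs from (57,103) to (370,98), leaving a small gap to close.

```bash
python3 - <<'E'
from h import *
import pickle
c=pickle.load(open("w3.pkl","rb"));im=cv2.imread("pics/w3.png");s=im[...,2].astype(float)-im[...,0]
def edge(xs,r0,r1):
    out=[]
    for x in xs:
        d=np.abs(np.diff(cv2.GaussianBlur(s[r0:r1,x-2:x+3],(1,5),0).mean(1)));i=d.argmax();out.append((x,r0+i+.5))
    return np.array(out)
b=ray("w",edge(range(80,360,20),92,112),90,c)
rt=ray("w",edge(range(115,400,20),255,285),96,c)
g=cv2.cvtColor(im,cv2.COLOR_BGR2GRAY).astype(float)
lf=[]
for x in range(100,400,15):
    d=np.diff(g[120:136,x-2:x+3].mean(1));lf.append((x,120+np.abs(d).argmax()+.5))
lf=ray("w",lf,96,c)
for n,p in(("b",b),("strayR",rt),("strayL",lf)):
    k=np.polyfit(p[:,0],p[:,1],1);print(n,np.degrees(np.arctan(k[0])),np.polyval(k,575),np.ptp(p[:,1]-np.polyval(k,p[:,0])))
# lip line (dark strip right of board): right shelf edge
L=[]
for r in range(20,240,20):
    row=g[r,395:475];i=np.where(row<45)[0]
    if len(i):L.append((395+i.mean(),r))
p=ray("w",L,48,c);k=np.polyfit(p[:,1],p[:,0],1);print("lip angle",-np.degrees(np.arctan(k[0])),p.round(1)[::4].tolist())
E
```

```text
b -0.37050084088234975 103.6440317450208 0.33726897196518735
strayR -0.30459152885007007 35.59138164490983 4.143861012068442
strayL -1.2739458930439616 94.92539567353965 2.788248723203921
lip angle 0.0702923243536015 [[673.9, 138.0, 48.0], [673.7, 102.0, 48.0], [674.0, 60.5, 48.0]]
```

```bash
python3 - <<'E'
from h import *
import pickle
c=pickle.load(open("w3.pkl","rb"));im=cv2.imread("pics/w3.png");g=cv2.cvtColor(im,cv2.COLOR_BGR2GRAY).astype(float)
print(g[112:134,200].astype(int).tolist(),g[258:276,200].astype(int).tolist())
def fit(n,uv,z,c,ax=0):
    p=ray("w",uv,z,c)[:,:2]
    vx,vy,x0,y0=cv2.fitLine(p.astype(np.float32),cv2.DIST_HUBER,0,.01,.01).ravel()
    if ax: a=-np.degrees(np.arctan(vx/vy));print(n,a,"x at y=0",x0-vx/vy*y0)
    else: print(n,np.degrees(np.arctan(vy/vx)),"y at 575",y0+vy/vx*(575-x0))
def cross(x,r0,r1,th,up):
    col=g[r0:r1,x-3:x+4].mean(1)
    for i in range(len(col)-1):
        if (col[i]<th)!=(col[i+1]<th) and (col[i+1]>col[i])==up: return (x,r0+i+(th-col[i])/(col[i+1]-col[i]))
def E(xs,*a): return [e for e in (cross(x,*a) for x in xs) if e]
fit("strayL",E(range(95,245,10),121,135,62,True),96,c)
fit("strayR",E(range(180,330,10),258,276,98,True),96,c)
fit("b",E(range(75,360,10),92,112,98,True),90,c)
c1=pickle.load(open("w1.pkl","rb"));g=cv2.cvtColor(cv2.imread("pics/w1.png"),cv2.COLOR_BGR2GRAY).astype(float)
uv=[]
for r in (72,93.5,114.4,134.5,153.8,172.7,190.6,208.2,225.1):
    row=g[int(r)-1:int(r)+2].mean(0);i=np.where(row[160:200]<60)[0]+160;uv.append((i.min(),r));print(r,i.min(),i.max(),end="; ")
fit("\nslot front ends",uv,40,c1,1)
uv=[]
for r in range(5,220,8):
    d=np.diff(g[r,315:375]);uv.append((315+d.argmin()+.5,r))
fit("lip",uv,48,c1,1);print([int(u[0]) for u in uv])
E
```

```text
[100, 98, 99, 101, 90, 53, 33, 33, 29, 27, 29, 29, 32, 34, 29, 38, 62, 83, 85, 88, 81, 83] [86, 81, 81, 86, 83, 76, 84, 83, 82, 83, 81, 84, 85, 94, 101, 95, 96, 96]
strayL -0.8528214 y at 575 94.46555Traceback (most recent call last):
  File "<stdin>", line 16, in <module>
  File "<stdin>", line 6, in fit
  File "h.py", line 5, in ray
    uv=np.atleast_2d(np.array(uv,float));d=(M[:3,:3]@np.linalg.inv(K)@np.c_[uv,np.ones(len(uv))].T).T
                                            ~~~~~~~~~~~~~~~~~~~~~~~~~^~~~~~~~~~~~~~~~~~~~~~~~~~~~~
ValueError: matmul: Input operand 1 has a mismatch in its core dimension 0, with gufunc signature (n?,k),(k,m?)->(n?,m?) (size 1 is different from 3)
```

```bash
python3 - <<'E'
from h import *
import pickle
def fit(n,uv,z,c,ax=0):
    p=ray("w",uv,z,c)[:,:2]
    vx,vy,x0,y0=cv2.fitLine(p.astype(np.float32),cv2.DIST_HUBER,0,.01,.01).ravel()
    if ax: a=-np.degrees(np.arctan(vx/vy));print(n,a,"x at y=0",x0-vx/vy*y0)
    else: print(n,np.degrees(np.arctan(vy/vx)),"y at 575",y0+vy/vx*(575-x0))
c1=pickle.load(open("w1.pkl","rb"));g=cv2.cvtColor(cv2.imread("pics/w1.png"),cv2.COLOR_BGR2GRAY).astype(float)
uv=[]
for r in (72,93.5,114.4,134.5,153.8,172.7,190.6,208.2,225.1):
    row=g[int(r)-1:int(r)+2].mean(0);i=np.where(row[160:200]<60)[0]+160;uv.append((i.min(),r));print(r,i.min(),i.max(),end="; ")
fit("\nslot front ends",uv,40,c1,1)
uv=[]
for r in range(5,220,8):
    d=np.diff(g[r,315:375]);uv.append((315+d.argmin()+.5,r))
fit("lip",uv,48,c1,1);print([int(u[0]) for u in uv])
# b's right top edge and stray in w1
im=cv2.imread("pics/w1.png").astype(float);s=im[...,2]-im[...,0]
def E(xs,r0,r1):
    o=[]
    for x in xs:
        col=s[r0:r1,x-1:x+2].mean(1);i=np.where((col[:-1]>25)&(col[1:]<=25))[0]
        if len(i): i=i[-1];o.append((x,r0+i+(col[i]-25)/(col[i]-col[i+1])))
    return o
u=E(range(236,322,6),45,75);print(np.round(u,1)[::4].tolist());fit("b w1",u,90,c1)
fit("strayR w1",E(range(245,332,6),128,150),96,c1)
E
```

```text
72 173 188; 93.5 174 190; 114.4 176 190; 134.5 178 192; 153.8 179 193; 172.7 181 194; 190.6 182 195; 208.2 184 198; 225.1 185 198; 
slot front ends -0.28917402 x at y=0 418.5848
lip -0.36735237 x at y=0 673.40906
[355, 354, 354, 353, 353, 352, 351, 351, 350, 350, 349, 348, 348, 347, 347, 346, 345, 345, 344, 344, 343, 343, 342, 341, 341, 340, 340]
[[236.0, 64.0], [260.0, 63.8], [284.0, 64.2], [308.0, 63.5]]
b w1 -1.0002805 y at 575 101.22594
strayR w1 2.0078447 y at 575 4.31617
```

The shelf angle measures about -0.33° (slots -0.29, lip -0.37, b -0.37), while the tool is at -1.0°. I'll turn the tool by +0.6° and close the ~9 mm gap slowly.

Request:
move_arm(
  commands=[
    [[0, 0, 0], [0, 0, 0.6], 0.9],
    [[0, 0.2, 0], [0, 0, 0], 0.9],
    [[0, 0.2, 0], [0, 0, 0], 0.9],
    [[0, 0.2, 0], [0, 0, 0], 0.9],
    [[0, 0, 0], [0, 0, 0], 0.9],
  ],
)

```text
t: 4.75
eef_pos: [579.9, 29.5, 46.6]
tcp_rot: [-3.142, -0.0, 1.564]
ft_force: [-0.9, -0.2, 1.0]
opening: 0.897
grip_force: 0.0
```

Request:
move_arm(
  commands=[
    [[0, 0.1, 0], [0, 0, 0], 0.9],
    [[0, 0.1, 0], [0, 0, 0], 0.9],
  ],
)

```text
t: 4.95
eef_pos: [580.0, 31.2, 46.7]
tcp_rot: [3.142, 0.0, 1.564]
ft_force: [-0.3, -0.8, -0.1]
opening: 0.902
grip_force: 0.7
```

Request:
move_arm(
  commands=[
    [[0, 0.1, 0], [0, 0, 0], 0.9],
  ],
)

```text
t: 5.05
eef_pos: [579.9, 32.2, 46.6]
tcp_rot: [3.142, 0.0, 1.564]
ft_force: [-0.0, -1.7, -1.6]
opening: 0.901
grip_force: 0.7
```

```bash
cat > gap.py <<'E'
from h import *
import pickle,sys
n=sys.argv[1];s=state();print(s["t"],s["eef_pos"].round(1),s["tcp_rot"][2].round(4),s["ft_force"].round(1),s["moment"].round(2))
c=camera_info("wrist");im=read_camera("wrist");cv2.imwrite(f"pics/{n}.png",im);pickle.dump(c,open(n+".pkl","wb"))
g=cv2.cvtColor(im,cv2.COLOR_BGR2GRAY).astype(float)
def cross(x,r0,r1,th):
    col=g[r0:r1,x-3:x+4].mean(1);i=np.where((col[:-1]<th)&(col[1:]>=th))[0]
    return (x,r0+i[-1]+(th-col[i[-1]])/(col[i[-1]+1]-col[i[-1]])) if len(i) else None
L=ray("w",[e for e in(cross(x,121,135,62) for x in range(95,245,8)) if e],96,c)[:,:2].astype(np.float32)
vx,vy,x0,y0=cv2.fitLine(L,cv2.DIST_HUBER,0,.01,.01).ravel();print("strayL ang",np.degrees(np.arctan(vy/vx)),"y575",y0+vy/vx*(575-x0))
for x in (110,230,330):print(g[70:134:1,x].astype(int).tolist())
E
python3 gap.py w4
```

```text
5.05 [579.9  32.2  46.6] 1.564 [-0.  -1.7 -1.6] [-0.4   0.02  0.02]
strayL ang -0.21885164 y575 103.104675
[105, 111, 112, 108, 112, 105, 111, 105, 106, 107, 109, 108, 108, 108, 106, 109, 107, 107, 113, 106, 108, 106, 109, 87, 83, 75, 78, 78, 79, 75, 76, 79, 77, 76, 79, 78, 75, 79, 80, 75, 78, 81, 79, 74, 77, 79, 77, 76, 77, 80, 74, 80, 81, 80, 73, 53, 30, 32, 54, 71, 73, 73, 66, 68]
[124, 122, 123, 125, 125, 121, 127, 127, 124, 124, 128, 125, 122, 122, 123, 130, 125, 123, 125, 130, 127, 123, 116, 90, 75, 71, 75, 71, 81, 78, 75, 75, 76, 83, 78, 82, 79, 77, 75, 77, 77, 78, 74, 75, 72, 78, 75, 79, 76, 76, 77, 76, 81, 81, 73, 56, 28, 33, 62, 80, 82, 85, 79, 82]
[125, 127, 125, 121, 131, 122, 124, 127, 122, 126, 129, 124, 125, 126, 127, 125, 126, 123, 125, 121, 125, 125, 116, 94, 78, 78, 74, 74, 79, 74, 75, 74, 76, 75, 79, 77, 74, 80, 79, 78, 75, 76, 75, 78, 74, 80, 73, 80, 84, 77, 73, 79, 76, 75, 75, 48, 30, 36, 55, 66, 69, 75, 68, 72]
```

The remaining gap is a uniform dark line about 3 px wide. I'll continue in 1 mm steps until the force rises.

Request:
move_arm(
  commands=[
    [[0, 0.1, 0], [0, 0, 0], 0.9],
    [[0, 0, 0], [0, 0, 0], 0.9],
  ],
)

```text
t: 5.3
eef_pos: [580.0, 33.2, 46.7]
tcp_rot: [3.142, 0.0, 1.564]
ft_force: [-0.4, -0.8, -0.3]
opening: 0.9
grip_force: 0.6
```

```bash
python3 gap.py w5 | cut -c1-400; python3 - <<'E'
from h import *
import pickle
for n in("w4","w5"):
    c=pickle.load(open(f"{n}.pkl","rb"))
    print(n,ray("w",[(230,125.2)],90,c)[0,1],ray("w",[(230,128)],96,c)[0,1])
E
```

```text
5.3 [580.   33.2  46.7] 1.5641 [-0.4 -0.8 -0.3] [-0.32  0.08 -0.01]
strayL ang -0.25351334 y575 104.06841
[104, 109, 108, 103, 104, 112, 107, 104, 106, 106, 109, 104, 110, 109, 105, 107, 108, 112, 103, 111, 109, 108, 109, 107, 103, 82, 76, 74, 79, 77, 81, 82, 79, 76, 76, 79, 80, 72, 79, 77, 72, 81, 81, 72, 79, 77, 74, 77, 76, 78, 76, 78, 75, 80, 78, 79, 70, 43, 45, 67, 66, 68, 69, 70]
[123, 124, 116, 124, 122, 127, 125, 120, 124, 127, 123, 127, 126, 122, 124, 119, 126, 123, 124, 122, 122, 121, 126, 123, 118, 85, 71, 82, 73, 76, 80, 76, 83, 79, 84, 74, 76, 79, 79, 73, 76, 76, 72, 79, 77, 77, 75, 74, 74, 79, 77, 77, 77, 68, 85, 72, 68, 38, 53, 78, 85, 76, 79, 80]
[119, 126, 120, 125, 124, 124, 124, 123, 126, 125, 120, 119, 123, 127, 119, 127, 120, 123, 126, 119, 123, 125, 123, 126, 116, 82, 72, 75, 72, 74, 78, 74, 75, 73, 76, 76, 72, 73, 72, 76, 72, 75, 70, 73, 74, 81, 73, 71, 72, 74, 73, 77, 76, 78, 75, 87, 65, 44, 48, 67, 67, 73, 70, 73]
w4 103.64675061564299 103.15921133595845
w5 104.6605368112316 104.17287902781999
```

Request:
move_arm(
  commands=[
    [[0, 0.05, 0], [0, 0, 0], 0.9],
    [[0, 0, 0], [0, 0, 0], 0.9],
  ],
)

```text
t: 5.55
eef_pos: [580.0, 33.6, 46.7]
tcp_rot: [3.141, 0.0, 1.564]
ft_force: [-0.4, -2.6, -0.8]
opening: 0.899
grip_force: 1.3
```

Request:
move_arm(
  commands=[
    [[0, 0.05, 0], [0, 0, 0], 0.9],
    [[0, 0, 0], [0, 0, 0], 0.9],
  ],
)

```text
t: 5.75
eef_pos: [580.0, 34.1, 46.7]
tcp_rot: [3.141, 0.0, 1.564]
ft_force: [-0.9, -3.6, -1.1]
opening: 0.903
grip_force: 1.4
```

```bash
python3 gap.py w6
```

```text
5.75 [580.   34.1  46.7] 1.564 [-0.9 -3.6 -1.1] [-0.53  0.05  0.05]
strayL ang -0.25451687 y575 105.000244
[107, 106, 110, 106, 107, 106, 107, 111, 108, 113, 105, 103, 112, 107, 112, 110, 111, 107, 109, 106, 106, 111, 111, 109, 97, 80, 81, 80, 75, 80, 82, 71, 81, 76, 78, 78, 75, 72, 79, 78, 79, 78, 76, 82, 81, 79, 77, 79, 76, 79, 77, 76, 81, 79, 76, 78, 62, 43, 55, 63, 73, 69, 72, 71]
[118, 129, 126, 121, 124, 125, 123, 125, 126, 121, 117, 127, 123, 123, 123, 122, 124, 125, 123, 125, 120, 123, 126, 124, 120, 82, 76, 73, 73, 76, 74, 76, 75, 76, 73, 79, 79, 83, 80, 75, 76, 76, 77, 79, 74, 77, 78, 80, 79, 76, 80, 76, 71, 78, 78, 82, 67, 43, 57, 77, 82, 78, 78, 82]
[123, 123, 126, 128, 127, 125, 122, 117, 120, 124, 118, 125, 125, 126, 127, 123, 122, 124, 122, 125, 128, 121, 122, 126, 118, 82, 68, 76, 77, 76, 80, 75, 74, 77, 77, 80, 75, 71, 76, 74, 74, 82, 79, 77, 72, 77, 78, 73, 75, 76, 73, 80, 80, 76, 82, 77, 67, 42, 50, 72, 73, 72, 73, 75]
```

The force rose to 3.6 N and the dark line stopped shrinking, at about 1.7 px (just the height step), uniform at all three columns. So the stray is flush and I'll stop here. Its right face is at y≈44.5. The slots at y=8.2 and 38.0 would put the divider face at 27.4 and 57, so the target slot is the one at y=8.2. I'll back off and look at the divider.

Request:
move_arm(
  commands=[
    [[0, -1.5, 0], [0, 0, 0], 0.9],
    [[0, -1.5, 0], [0, 0, 0], 0.9],
    [[0, -1, 5], [0, 0, 0], 0.6],
    [[0, 0, 5], [0, 0, 0], 0.5],
    [[0, 0, 5], [0, 0, 0], 0.5],
    [[-0.5, -4.8, 0], [0, 0, 0], 0.5],
    [[-0.5, -4.8, 0], [0, 0, 0], 0.5],
    [[-0.5, -4.8, 0], [0, 0, 0], 0.5],
    [[0, -4.8, 0], [0, 0, 0], 0.5],
    [[0, -4.8, 0], [0, 0, 0], 0.5],
  ],
)

```text
t: 6.8
eef_pos: [564.0, -248.7, 195.9]
tcp_rot: [3.141, 0.0, 1.563]
ft_force: [0.9, -0.6, -0.2]
opening: 0.501
grip_force: 0.0
```

Request:
move_arm(
  commands=[
    [[0, -3.5, 0], [0, 0, 0], 0.5],
    [[0, 0, 0], [0, 0, 0], 0.5],
    [[0, 0, 0], [0, 0, 0], 0.5],
  ],
)

```text
t: 7.1
eef_pos: [564.1, -281.8, 195.3]
tcp_rot: [-3.141, -0.001, 1.562]
ft_force: [-0.5, 0.3, 0.8]
opening: 0.499
grip_force: 0.0
```

```bash
python3 gap.py w7 | head -1; python3 - <<'E'
from h import *
c=camera_info("wrist")
for y in(-200,-240,-340):print(y,proj("w",[[565,y,90],[445,y,90]],c).round().tolist())
im=read_camera("top")
cv2.imwrite("pics/t7.png",im)
E
```

```text
7.1 [ 564.1 -281.8  195.3] 1.5618 [-0.5  0.3  0.8] [-0.1   0.03  0.04]
-200 [[250.0, 98.0], [105.0, 99.0]]
-240 [[251.0, 146.0], [111.0, 147.0]]
-340 [[252.0, 251.0], [126.0, 252.0]]Traceback (most recent call last):
  File "gap.py", line 9, in <module>
    L=ray("w",[e for e in(cross(x,121,135,62) for x in range(95,245,8)) if e],96,c)[:,:2].astype(np.float32)
      ~~~^^^^^^^^^^^^^^^^^^^^^^^^^^^^^^^^^^^^^^^^^^^^^^^^^^^^^^^^^^^^^^^^^^^^^^^^^^
  File "h.py", line 5, in ray
    uv=np.atleast_2d(np.array(uv,float));d=(M[:3,:3]@np.linalg.inv(K)@np.c_[uv,np.ones(len(uv))].T).T
                                            ~~~~~~~~~~~~~~~~~~~~~~~~~^~~~~~~~~~~~~~~~~~~~~~~~~~~~~
ValueError: matmul: Input operand 1 has a mismatch in its core dimension 0, with gufunc signature (n?,k),(k,m?)->(n?,m?) (size 1 is different from 3)
```

View pics/w7.png

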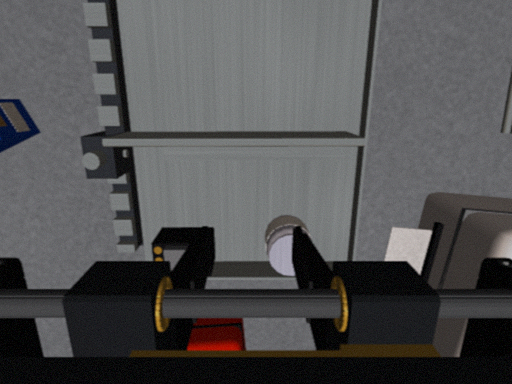

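The picture shows the divider plate's top edge at rows 137–146 (left face at y≈-234, back edge at ≈-240), the carriage at (105,155), the can at (287,245) and the contactor at (180,238). There is room for the fingers at y=-265, x=565, so I'll descend there and push in +y.

Request:
move_arm(
  commands=[
    [[0, 1.7, 0], [0, 0, 0], 0.5],
    [[0, 0, -4], [0, 0, 0], 0.5],
    [[0, 0, -4], [0, 0, 0], 0.5],
    [[0, 0, -4], [0, 0, 0], 0.5],
    [[0, 0, -2.3], [0, 0, 0], 0.5],
    [[0, 0, 0], [0, 0, 0], 0.5],
  ],
)

```text
t: 7.8
eef_pos: [563.8, -260.8, 50.0]
tcp_rot: [-3.137, -0.003, 1.566]
ft_force: [0.8, -0.3, -0.4]
opening: 0.5
grip_force: 0.0
```

Request:
move_arm(
  commands=[
    [[0, 0.5, 0], [0, 0, 0], 0.5],
    [[0, 0.4, 0], [0, 0, 0], 0.5],
    [[0, 0.3, 0], [0, 0, 0], 0.5],
    [[0, 0.3, 0], [0, 0, 0], 0.5],
    [[0, 0.3, 0], [0, 0, 0], 0.5],
    [[0, 0.3, 0], [0, 0, 0], 0.5],
  ],
)

```text
t: 8.4
eef_pos: [565.2, -242.7, 53.2]
tcp_rot: [3.141, 0.001, 1.564]
ft_force: [1.0, -0.9, 1.3]
opening: 0.502
grip_force: 0.8
```

```bash
python3 gap.py w8 2>/dev/null| head -1
```

```text
8.4 [ 565.2 -242.7   53.2] 1.5639 [ 1.  -0.9  1.3] [-0.37 -0.07 -0.01]
```

View pics/w8.png

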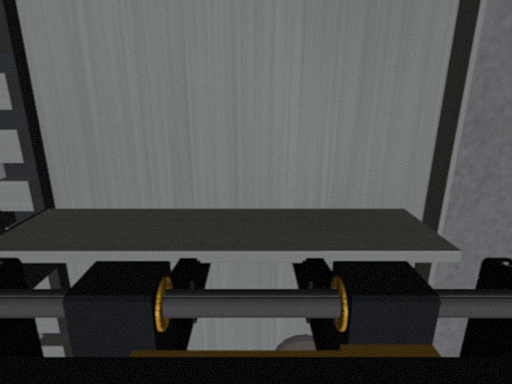

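```bash
cat > face.py <<'E'
from h import *
import pickle,sys
s=state();print(s["t"],s["eef_pos"].round(1),s["ft_force"].round(1))
c=camera_info("wrist");im=read_camera("wrist");g=cv2.cvtColor(im,cv2.COLOR_BGR2GRAY).astype(float)
cv2.imwrite(f"pics/{sys.argv[1]}.png",im)
p=g[:,225:285].mean(1);d=np.diff(p[235:275]);print(p[240:272].astype(int).tolist())
for r in (235+d.argmax()+1,235+d.argmin()+1):print("row",r,"y at z90",ray("w",[(255,r)],90,c)[0].round(1))
# slots seen near the left image border
for x in (8,18): print(x,g[60:235,x].astype(int).tolist()[::2])
E
python3 face.py w9
```

```text
8.45 [ 565.1 -242.3   53. ] [ 1.1 -0.6  0.5]
[46, 47, 47, 45, 45, 45, 46, 46, 45, 45, 65, 102, 121, 119, 116, 116, 116, 117, 116, 118, 117, 117, 116, 116, 116, 116, 116, 116, 116, 116, 116, 117]
row 251 y at z90 [ 567.5 -227.7   90. ]
row 254 y at z90 [ 567.5 -229.2   90. ]
8 [38, 44, 40, 47, 44, 41, 44, 47, 42, 40, 36, 36, 42, 51, 67, 80, 97, 107, 117, 112, 118, 122, 117, 119, 116, 91, 38, 47, 42, 45, 44, 46, 46, 44, 41, 82, 123, 122, 117, 116, 113, 117, 117, 113, 119, 117, 114, 111, 114, 118, 118, 111, 48, 39, 37, 45, 50, 39, 41, 40, 49, 114, 121, 116, 119, 116, 118, 119, 115, 116, 116, 117, 119, 122, 117, 121, 48, 15, 16, 14, 17, 16, 18, 18, 40, 19, 45, 49]
18 [13, 22, 12, 19, 22, 16, 23, 26, 23, 32, 36, 38, 44, 33, 38, 38, 39, 38, 40, 42, 42, 40, 40, 40, 42, 40, 48, 39, 47, 46, 47, 40, 43, 45, 46, 45, 45, 61, 77, 91, 98, 116, 113, 111, 124, 118, 117, 119, 117, 117, 120, 115, 54, 39, 42, 41, 44, 42, 41, 49, 47, 111, 122, 116, 118, 117, 123, 112, 119, 121, 114, 120, 117, 122, 120, 113, 59, 36, 42, 44, 42, 42, 19, 35, 47, 47, 46, 45]
```

Request:
move_arm(
  commands=[
    [[0, 0.5, 0], [0, 0, 0], 0.5],
    [[0, 0.5, 0], [0, 0, 0], 0.5],
    [[0, 0.5, 0], [0, 0, 0], 0.5],
    [[0, 0.5, 0], [0, 0, 0], 0.5],
  ],
)

```text
t: 8.9
eef_pos: [565.1, -222.2, 52.7]
tcp_rot: [3.141, 0.0, 1.564]
ft_force: [1.4, -1.4, 0.4]
opening: 0.497
grip_force: 0.9
```

```bash
python3 face.py w10
```

```text
8.9 [ 565.1 -222.2   52.7] [ 1.4 -1.4  0.4]
[46, 47, 47, 47, 44, 45, 46, 46, 45, 45, 52, 81, 117, 123, 118, 116, 115, 116, 117, 116, 117, 117, 112, 108, 114, 116, 115, 116, 116, 115, 116, 116]
row 252 y at z90 [ 567.4 -208.    90. ]
row 254 y at z90 [ 567.4 -209.    90. ]
8 [42, 42, 44, 45, 38, 38, 39, 39, 38, 33, 38, 34, 44, 51, 70, 82, 55, 42, 49, 46, 43, 40, 42, 47, 47, 39, 75, 119, 116, 122, 119, 118, 115, 114, 115, 113, 117, 119, 120, 118, 115, 115, 118, 88, 42, 40, 43, 49, 46, 46, 44, 47, 51, 113, 121, 119, 110, 117, 120, 113, 115, 118, 116, 114, 121, 119, 119, 118, 108, 91, 101, 99, 100, 92, 24, 19, 49, 111, 124, 117, 117, 116, 115, 120, 91, 17, 42, 54]
18 [17, 17, 10, 15, 12, 18, 18, 23, 27, 24, 33, 40, 38, 41, 39, 43, 42, 45, 45, 45, 46, 48, 43, 41, 48, 46, 42, 44, 39, 39, 45, 38, 41, 37, 38, 43, 43, 53, 70, 98, 102, 108, 115, 94, 42, 45, 44, 41, 43, 43, 46, 43, 48, 113, 120, 116, 117, 114, 122, 117, 115, 113, 116, 116, 119, 118, 121, 120, 93, 39, 42, 43, 42, 46, 48, 48, 43, 116, 119, 119, 118, 103, 22, 36, 45, 47, 42, 47]
```

Contact is steady, with the face about 14.3 mm ahead of the TCP. The target face y=27.4 means a TCP of about 13. The slot captures the roller from 3 mm out.

Request:
move_arm(
  commands=[
    [[0, 1, 0], [0, 0, 0], 0.5],
    [[0, 1, 0], [0, 0, 0], 0.5],
    [[0, 1, 0], [0, 0, 0], 0.5],
    [[0, 1, 0], [0, 0, 0], 0.5],
    [[0, 1, 0], [0, 0, 0], 0.5],
    [[0, 1, 0], [0, 0, 0], 0.5],
    [[0, 1, 0], [0, 0, 0], 0.5],
    [[0, 1, 0], [0, 0, 0], 0.5],
    [[0, 1, 0], [0, 0, 0], 0.5],
    [[0, 1, 0], [0, 0, 0], 0.5],
  ],
)

```text
t: 9.95
eef_pos: [565.0, -121.8, 52.7]
tcp_rot: [3.141, 0.0, 1.564]
ft_force: [2.0, -1.6, -0.0]
opening: 0.502
grip_force: 1.0
```

Request:
move_arm(
  commands=[
    [[0, 1, 0], [0, 0, 0], 0.5],
    [[0, 1, 0], [0, 0, 0], 0.5],
    [[0, 1, 0], [0, 0, 0], 0.5],
    [[0, 1, 0], [0, 0, 0], 0.5],
    [[0, 1, 0], [0, 0, 0], 0.5],
    [[0, 1, 0], [0, 0, 0], 0.5],
    [[0, 1, 0], [0, 0, 0], 0.5],
    [[0, 1, 0], [0, 0, 0], 0.5],
    [[0, 1, 0], [0, 0, 0], 0.5],
    [[0, 1, 0], [0, 0, 0], 0.5],
  ],
)

```text
t: 10.95
eef_pos: [564.9, -21.8, 52.7]
tcp_rot: [3.142, 0.0, 1.564]
ft_force: [1.0, -2.4, -1.0]
opening: 0.501
grip_force: 1.1
```

```bash
python3 face.py w11 | grep -v '\['; python3 - <<'E'
from h import *
s=state();print(s["eef_pos"],s["ft_force"])
E
python3 face.py w12 | head -4
```

```text
[564.60700939 -20.56681935  52.61796908] [-0.15839067  0.99743939 -0.12980861]
11.0 [564.6 -20.6  52.6] [-0.2  1.  -0.1]
[48, 47, 46, 45, 45, 46, 46, 46, 47, 58, 92, 120, 122, 118, 117, 117, 117, 118, 118, 118, 118, 114, 110, 117, 119, 118, 119, 119, 119, 119, 118, 118]
row 250 y at z90 [567.   -5.4  90. ]
row 262 y at z90 [567.  -11.5  90. ]
```

Request:
move_arm(
  commands=[
    [[0, 0.2, 0], [0, 0, 0], 0.5],
  ],
)

```text
t: 11.15
eef_pos: [564.6, -20.3, 52.6]
tcp_rot: [-3.141, -0.0, 1.564]
ft_force: [-0.1, 0.7, -0.6]
opening: 0.502
grip_force: 0.0
```

Request:
move_arm(
  commands=[
    [[0, 0.2, 0], [0, 0, 0], 0.5],
  ],
)

```text
t: 11.25
eef_pos: [564.7, -18.7, 52.6]
tcp_rot: [-3.141, 0.0, 1.564]
ft_force: [-0.6, -1.8, -0.4]
opening: 0.502
grip_force: 0.8
```

Request:
move_arm(
  commands=[
    [[0, 0.2, 0], [0, 0, 0], 0.5],
  ],
)

```text
t: 11.35
eef_pos: [564.7, -16.8, 52.6]
tcp_rot: [-3.141, 0.0, 1.564]
ft_force: [-1.2, -1.2, 0.0]
opening: 0.5
grip_force: 0.8
```

Request:
move_arm(
  commands=[
    [[0, 0.2, 0], [0, 0, 0], 0.5],
  ],
)

```text
t: 11.45
eef_pos: [564.7, -14.8, 52.6]
tcp_rot: [-3.141, 0.0, 1.564]
ft_force: [-1.3, -2.2, -0.7]
opening: 0.503
grip_force: 0.8
```

Request:
move_arm(
  commands=[
    [[0, 0.2, 0], [0, 0, 0], 0.5],
  ],
)

```text
t: 11.55
eef_pos: [564.8, -12.7, 52.6]
tcp_rot: [-3.141, 0.0, 1.564]
ft_force: [-1.6, -2.2, -0.2]
opening: 0.5
grip_force: 0.8
```

```bash
python3 face.py w13 | head -4
```

```text
11.55 [564.8 -12.7  52.6] [-1.6 -2.2 -0.2]
[46, 46, 46, 46, 44, 43, 45, 46, 45, 44, 51, 80, 116, 120, 116, 114, 114, 115, 115, 115, 115, 115, 113, 108, 114, 116, 115, 115, 116, 116, 116, 115]
row 252 y at z90 [567.2   1.6  90. ]
row 263 y at z90 [567.2  -4.1  90. ]
```

Request:
move_arm(
  commands=[
    [[0, 0.6, 0], [0, 0, 0], 0.5],
    [[0, 0.6, 0], [0, 0, 0], 0.5],
    [[0, 0.4, 0], [0, 0, 0], 0.5],
  ],
)

```text
t: 11.9
eef_pos: [565.0, 4.0, 52.7]
tcp_rot: [3.141, -0.0, 1.564]
ft_force: [-0.1, -2.3, -1.3]
opening: 0.503
grip_force: 0.9
```

```bash
python3 face.py w14 | head -4; sed -i 's/^for x in (8.*//' face.py
```

```text
11.9 [565.    4.   52.7] [-0.1 -2.3 -1.3]
[44, 44, 44, 44, 42, 42, 43, 43, 43, 42, 49, 77, 113, 116, 112, 110, 111, 111, 111, 111, 112, 112, 108, 105, 110, 113, 113, 111, 112, 113, 112, 112]
row 252 y at z90 [567.4  18.2  90. ]
row 254 y at z90 [567.4  17.2  90. ]
```

Request:
move_arm(
  commands=[
    [[0, 0.1, 0], [0, 0, 0], 0.5],
  ],
)

```text
t: 12.05
eef_pos: [565.1, 4.8, 52.8]
tcp_rot: [3.141, -0.0, 1.564]
ft_force: [0.4, -1.2, -0.6]
opening: 0.5
grip_force: 0.8
```

```bash
python3 face.py w15
```

```text
12.05 [565.1   4.8  52.8] [ 0.4 -1.2 -0.6]
[44, 44, 44, 44, 42, 43, 43, 44, 43, 43, 54, 87, 114, 116, 112, 111, 111, 111, 111, 112, 112, 111, 108, 103, 110, 112, 112, 112, 112, 112, 112, 112]
row 251 y at z90 [567.4  19.4  90. ]
row 263 y at z90 [567.4  13.3  90. ]
```

Request:
move_arm(
  commands=[
    [[0, 0.1, 0], [0, 0, 0], 0.5],
  ],
)

```text
t: 12.2
eef_pos: [565.1, 5.4, 52.8]
tcp_rot: [3.141, 0.0, 1.564]
ft_force: [-0.6, -2.3, 0.2]
opening: 0.5
grip_force: 0.8
```

```bash
python3 face.py w16
```

```text
12.2 [565.1   5.4  52.8] [-0.6 -2.3  0.2]
[43, 44, 45, 44, 42, 42, 44, 44, 42, 43, 55, 87, 113, 116, 111, 110, 111, 111, 111, 111, 111, 112, 108, 102, 110, 113, 112, 112, 112, 112, 112, 112]
row 251 y at z90 [567.4  20.   90. ]
row 263 y at z90 [567.4  13.9  90. ]
```

Request:
move_arm(
  commands=[
    [[0, 0.1, 0], [0, 0, 0], 0.5],
  ],
)

```text
t: 12.35
eef_pos: [565.1, 6.2, 52.8]
tcp_rot: [3.141, 0.0, 1.564]
ft_force: [0.6, -2.0, 1.0]
opening: 0.501
grip_force: 0.8
```

```bash
python3 face.py w17
```

```text
12.35 [565.1   6.2  52.8] [ 0.6 -2.   1. ]
[44, 45, 45, 43, 42, 42, 44, 43, 43, 43, 54, 87, 114, 115, 112, 110, 110, 110, 111, 112, 112, 110, 107, 103, 109, 112, 112, 111, 112, 112, 112, 112]
row 251 y at z90 [567.4  20.9  90. ]
row 263 y at z90 [567.4  14.7  90. ]
```

Request:
move_arm(
  commands=[
    [[0, 0.1, 0], [0, 0, 0], 0.5],
  ],
)

```text
t: 12.5
eef_pos: [565.1, 7.3, 52.8]
tcp_rot: [3.141, 0.0, 1.564]
ft_force: [0.4, -0.8, -0.2]
opening: 0.5
grip_force: 0.8
```

```bash
python3 face.py w18|cut -c1-110
```

```text
12.5 [565.1   7.3  52.8] [ 0.4 -0.8 -0.2]
[44, 45, 44, 43, 42, 43, 43, 44, 42, 43, 54, 87, 113, 116, 112, 110, 110, 110, 110, 112, 111, 111, 108, 102, 1
row 251 y at z90 [567.4  21.9  90. ]
row 263 y at z90 [567.4  15.8  90. ]
```

Request:
move_arm(
  commands=[
    [[0, 0.1, 0], [0, 0, 0], 0.5],
  ],
)

```text
t: 12.65
eef_pos: [565.1, 8.3, 52.8]
tcp_rot: [3.141, 0.0, 1.564]
ft_force: [-0.1, -1.8, 0.5]
opening: 0.498
grip_force: 0.8
```

```bash
python3 face.py w19|cut -c1-110
```

```text
12.65 [565.1   8.3  52.8] [-0.1 -1.8  0.5]
[43, 45, 45, 44, 43, 42, 43, 43, 43, 43, 54, 86, 114, 116, 111, 110, 110, 111, 111, 112, 112, 112, 107, 103, 1
row 251 y at z90 [567.4  22.9  90. ]
row 263 y at z90 [567.4  16.8  90. ]
```

Request:
move_arm(
  commands=[
    [[0, 0.1, 0], [0, 0, 0], 0.5],
  ],
)

```text
t: 12.8
eef_pos: [565.1, 9.4, 52.7]
tcp_rot: [3.141, 0.0, 1.564]
ft_force: [0.5, -1.5, -0.1]
opening: 0.499
grip_force: 0.8
```

```bash
python3 face.py w20|cut -c1-110
```

```text
12.8 [565.1   9.4  52.7] [ 0.5 -1.5 -0.1]
[44, 44, 45, 43, 42, 43, 43, 44, 42, 43, 54, 86, 113, 116, 112, 110, 110, 110, 110, 111, 111, 111, 108, 102, 1
row 251 y at z90 [567.5  24.   90. ]
row 263 y at z90 [567.4  17.9  90. ]
```

Request:
move_arm(
  commands=[
    [[0, 0.1, 0], [0, 0, 0], 0.5],
  ],
)

```text
t: 12.95
eef_pos: [565.0, 10.4, 52.7]
tcp_rot: [3.141, 0.0, 1.564]
ft_force: [1.5, -1.4, -0.1]
opening: 0.498
grip_force: 0.8
```

```bash
python3 face.py w21|cut -c1-110
```

```text
12.95 [565.   10.4  52.7] [ 1.5 -1.4 -0.1]
[44, 44, 45, 43, 42, 42, 43, 44, 43, 42, 54, 87, 113, 115, 111, 110, 110, 109, 110, 111, 111, 111, 108, 102, 1
row 251 y at z90 [567.4  25.   90. ]
row 263 y at z90 [567.4  18.9  90. ]
```

Request:
move_arm(
  commands=[
    [[0, 0.1, 0], [0, 0, 0], 0.5],
  ],
)

```text
t: 13.1
eef_pos: [565.0, 11.4, 52.7]
tcp_rot: [3.141, 0.0, 1.564]
ft_force: [0.6, -2.2, 0.4]
opening: 0.501
grip_force: 0.8
```

```bash
python3 face.py w22|cut -c1-110
```

```text
13.1 [565.   11.4  52.7] [ 0.6 -2.2  0.4]
[44, 44, 44, 43, 43, 42, 43, 43, 42, 42, 48, 76, 111, 115, 110, 109, 109, 109, 110, 110, 111, 109, 107, 102, 1
row 252 y at z90 [567.4  25.5  90. ]
row 263 y at z90 [567.4  19.9  90. ]
```

Request:
move_arm(
  commands=[
    [[0, 0.1, 0], [0, 0, 0], 0.5],
  ],
)

```text
t: 13.25
eef_pos: [565.0, 12.4, 52.7]
tcp_rot: [3.141, 0.0, 1.564]
ft_force: [0.7, -1.1, 0.3]
opening: 0.499
grip_force: 0.8
```

```bash
python3 face.py w23|cut -c1-110
```

```text
13.25 [565.   12.4  52.7] [ 0.7 -1.1  0.3]
[43, 44, 44, 43, 42, 41, 43, 43, 42, 42, 48, 75, 110, 115, 110, 108, 109, 109, 110, 109, 110, 109, 107, 102, 1
row 252 y at z90 [567.4  26.6  90. ]
row 254 y at z90 [567.4  25.5  90. ]
```

Request:
move_arm(
  commands=[
    [[0, 0.1, 0], [0, 0, 0], 0.5],
  ],
)

```text
t: 13.4
eef_pos: [564.9, 13.4, 52.7]
tcp_rot: [3.142, 0.0, 1.564]
ft_force: [-0.3, -1.4, 0.5]
opening: 0.495
grip_force: 0.8
```

```bash
python3 face.py w24|cut -c1-110
```

```text
13.4 [564.9  13.4  52.7] [-0.3 -1.4  0.5]
[43, 44, 44, 43, 41, 41, 42, 43, 42, 42, 48, 75, 110, 114, 110, 108, 108, 109, 109, 109, 109, 109, 106, 101, 1
row 252 y at z90 [567.3  27.6  90. ]
row 263 y at z90 [567.3  21.9  90. ]
```

Request:
move_arm(
  commands=[
    [[0, 0.1, 0], [0, 0, 0], 0.5],
  ],
)

```text
t: 13.55
eef_pos: [565.0, 14.4, 52.7]
tcp_rot: [3.141, 0.0, 1.564]
ft_force: [1.3, -0.9, 0.6]
opening: 0.498
grip_force: 0.8
```

```bash
python3 face.py w25|cut -c1-110
```

```text
13.55 [565.   14.4  52.7] [ 1.3 -0.9  0.6]
[43, 44, 43, 42, 41, 42, 42, 43, 42, 42, 47, 75, 109, 114, 109, 108, 108, 108, 109, 109, 108, 109, 106, 101, 1
row 252 y at z90 [567.3  28.6  90. ]
row 254 y at z90 [567.3  27.5  90. ]
```

```bash
python3 - <<'E'
from h import *
im=cv2.imread("pics/w25.png");t=read_camera("top");cv2.imwrite("pics/t25.png",t)
c=camera_info("wrist")
# project slots near plate into wrist + show right end of stray edge
print(proj("w",[[428,98,40],[428,68,40],[428,38,40],[428,8,40],[428,28,88],[575,45,96]],c).round())
a=cv2.resize(t[140:215,195:270],None,fx=5.2,fy=5.2,interpolation=cv2.INTER_CUBIC)
b=cv2.resize(im,(400,300));o=np.zeros((390,800,3),np.uint8);o[:,:390]=a[:390,:390];o[:300,400:]=b
cv2.imwrite("pics/v25.png",o)
E
```

```text
[[ -3.  95.]
 [  9. 150.]
 [ 21. 200.]
 [ 31. 246.]
 [-46. 253.]
 [273. 224.]]
```

View pics/v25.png

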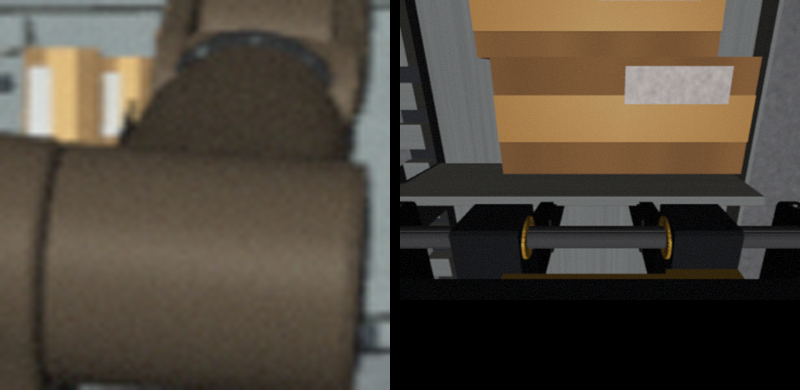

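The plate's left edge is still about 16 mm short of the stray and no click has shown. The w1 look read y about 2.4 mm low compared with the close view, so the true slot target is nearer y≈30. I'll continue in 1 mm steps.

Request:
move_arm(
  commands=[
    [[0, 0.1, 0], [0, 0, 0], 0.5],
  ],
)

```text
t: 13.75
eef_pos: [564.9, 15.4, 52.7]
tcp_rot: [-3.141, 0.0, 1.564]
ft_force: [0.0, -1.8, 1.0]
opening: 0.5
grip_force: 0.8
```

```bash
python3 face.py w26|cut -c1-110
```

```text
13.75 [564.9  15.4  52.7] [ 0.  -1.8  1. ]
[43, 43, 44, 42, 41, 41, 42, 42, 42, 41, 47, 75, 109, 113, 109, 107, 107, 107, 108, 108, 109, 109, 106, 100, 1
row 252 y at z90 [567.3  29.6  90. ]
row 263 y at z90 [567.2  23.9  90. ]
```

Request:
move_arm(
  commands=[
    [[0, 0.1, 0], [0, 0, 0], 0.5],
  ],
)

```text
t: 13.9
eef_pos: [564.9, 16.4, 52.7]
tcp_rot: [-3.141, 0.0, 1.564]
ft_force: [0.9, -1.4, -0.0]
opening: 0.503
grip_force: 0.8
```

```bash
python3 face.py w27|cut -c1-110
```

```text
13.9 [564.9  16.4  52.7] [ 0.9 -1.4 -0. ]
[42, 43, 43, 42, 41, 40, 42, 42, 42, 41, 47, 74, 109, 113, 109, 106, 106, 107, 108, 107, 108, 108, 105, 101, 1
row 252 y at z90 [567.3  30.6  90. ]
row 263 y at z90 [567.2  25.   90. ]
```

```bash
python3 - <<'E'
from h import *
c=camera_info("wrist");g=cv2.cvtColor(cv2.imread("pics/w27.png"),cv2.COLOR_BGR2GRAY).astype(float)
for x in (2,6,10,14,18):
    col=g[:250,max(x-1,0):x+2].mean(1);d=col<75;e=np.where(np.diff(d.astype(int)))[0]
    print(x,[(int(a),float(ray("w",[(x,a+1)],40,c)[0,0].round(0)),float(ray("w",[(x,a+1)],40,c)[0,1].round(1))) for a in e])
E
```

```text
2 [(45, 437.0, 124.3), (88, 432.0, 103.1), (109, 429.0, 92.2), (143, 425.0, 73.6), (150, 424.0, 69.6), (159, 423.0, 64.4), (162, 422.0, 62.7), (210, 415.0, 33.3)]
6 [(64, 437.0, 115.2), (88, 434.0, 103.1), (109, 431.0, 92.2), (143, 427.0, 73.6), (162, 424.0, 62.6), (207, 418.0, 35.2), (211, 417.0, 32.6), (218, 416.0, 28.1)]
10 [(83, 437.0, 105.7), (88, 436.0, 103.1), (109, 434.0, 92.2), (143, 429.0, 73.5), (162, 427.0, 62.6), (206, 421.0, 35.8), (211, 420.0, 32.6), (228, 417.0, 21.5)]
14 [(109, 436.0, 92.1), (143, 432.0, 73.5), (162, 429.0, 62.6), (194, 425.0, 43.3), (200, 424.0, 39.6), (201, 424.0, 38.9), (202, 424.0, 38.3), (204, 423.0, 37.0), (211, 422.0, 32.6), (226, 420.0, 22.8)]
18 [(121, 436.0, 85.7), (143, 434.0, 73.5), (162, 431.0, 62.6), (193, 427.0, 43.9), (211, 425.0, 32.6), (224, 423.0, 24.1)]
```

```bash
python3 - <<'E'
from h import *
import pickle
c=pickle.load(open("w7.pkl","rb"));im=cv2.imread("pics/w7.png");g=cv2.cvtColor(im,cv2.COLOR_BGR2GRAY).astype(float)
p=g[:,170:340].mean(1);print([(r,int(p[r]),float(ray("w",[(255,r)],90,c)[0,1].round(1))) for r in range(128,162)])
for x in (95,100,110,118,124):
    col=g[:262,x-1:x+2].mean(1);e=np.where(np.diff((col<75).astype(int)))[0]
    print(x,[(int(a),float(ray("w",[(x,a+1)],40,c)[0,1].round(1)),float(ray("w",[(x,a+1)],88,c)[0,1].round(1))) for a in e])
cv2.imwrite("pics/w7c.png",cv2.resize(im[60:260,60:210],None,fx=3.9,fy=3,interpolation=cv2.INTER_CUBIC))
E
```

```text
[(128, 122, -225.7), (129, 122, -226.6), (130, 117, -227.4), (131, 87, -228.2), (132, 53, -229.1), (133, 46, -229.9), (134, 47, -230.7), (135, 48, -231.6), (136, 47, -232.4), (137, 54, -233.3), (138, 86, -234.1), (139, 121, -235.0), (140, 124, -235.8), (141, 121, -236.7), (142, 122, -237.5), (143, 122, -238.4), (144, 120, -239.2), (145, 110, -240.1), (146, 103, -240.9), (147, 118, -241.8), (148, 122, -242.6), (149, 121, -243.5), (150, 121, -244.4), (151, 124, -245.2), (152, 124, -246.1), (153, 123, -247.0), (154, 121, -247.8), (155, 122, -248.7), (156, 121, -249.6), (157, 118, -250.5), (158, 118, -251.3), (159, 120, -252.2), (160, 121, -253.1), (161, 121, -254.0)]
95 [(1, -117.9, -130.1), (25, -137.3, -146.6), (38, -148.1, -155.8), (61, -167.8, -172.6), (62, -168.7, -173.3), (132, -233.9, -228.8), (153, -255.1, -246.9), (168, -270.8, -260.2), (178, -281.4, -269.3)]
100 [(2, -118.8, -130.8), (25, -137.3, -146.6), (38, -148.2, -155.8), (61, -167.9, -172.6), (72, -177.6, -180.9), (94, -197.6, -197.9), (96, -199.4, -199.5), (131, -233.0, -228.0), (178, -281.5, -269.4), (260, -377.4, -351.0)]
110 [(44, -153.3, -160.2), (60, -167.1, -171.9), (72, -177.7, -180.9), (94, -197.7, -197.9), (105, -207.9, -206.7), (125, -227.1, -223.1), (137, -239.0, -233.2), (146, -248.1, -240.9), (177, -280.5, -268.5), (260, -377.5, -351.1)]
118 [(19, -132.6, -142.5), (111, -213.7, -211.6), (125, -227.2, -223.1), (138, -240.1, -234.1), (145, -247.1, -240.1), (177, -280.6, -268.6), (183, -287.1, -274.1), (192, -297.0, -282.5), (210, -317.3, -299.8), (219, -327.7, -308.7), (241, -353.9, -331.1), (243, -356.4, -333.1), (260, -377.6, -351.2)]
124 [(73, -178.7, -181.8), (137, -239.1, -233.3), (145, -247.2, -240.2), (149, -251.3, -243.6), (156, -258.5, -249.8), (173, -276.4, -265.0), (183, -287.1, -274.2), (192, -297.0, -282.6), (210, -317.3, -299.9), (219, -327.7, -308.7), (235, -346.7, -324.9), (243, -356.4, -333.2), (260, -377.6, -351.2)]
```

View pics/w7c.png

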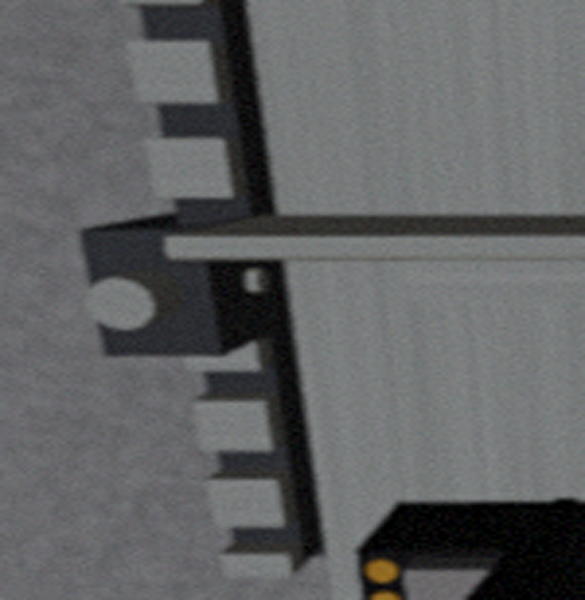

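Request:
move_arm(
  commands=[
    [[0, 0.1, 0], [0, 0, 0], 0.5],
  ],
)

```text
t: 14.05
eef_pos: [564.9, 17.4, 52.7]
tcp_rot: [-3.141, 0.0, 1.564]
ft_force: [0.2, -1.7, -0.8]
opening: 0.5
grip_force: 0.8
```

```bash
python3 face.py w28|cut -c1-110
```

```text
14.05 [564.9  17.4  52.7] [ 0.2 -1.7 -0.8]
[43, 42, 43, 41, 41, 41, 42, 41, 41, 41, 46, 74, 108, 112, 108, 106, 106, 106, 107, 107, 108, 107, 104, 100, 1
row 252 y at z90 [567.3  31.6  90. ]
row 254 y at z90 [567.3  30.6  90. ]
```

Request:
move_arm(
  commands=[
    [[0, 0.1, 0], [0, 0, 0], 0.5],
  ],
)

```text
t: 14.2
eef_pos: [564.9, 18.4, 52.6]
tcp_rot: [-3.142, 0.0, 1.564]
ft_force: [-0.6, -2.0, -0.3]
opening: 0.497
grip_force: 0.8
```

```bash
python3 face.py w29|cut -c1-110
```

```text
14.2 [564.9  18.4  52.6] [-0.6 -2.  -0.3]
[42, 42, 43, 42, 41, 40, 41, 42, 41, 41, 46, 73, 107, 112, 107, 106, 106, 106, 106, 106, 107, 107, 104, 100, 1
row 252 y at z90 [567.3  32.6  90. ]
row 254 y at z90 [567.3  31.6  90. ]
```

Request:
move_arm(
  commands=[
    [[0, 0.1, 0], [0, 0, 0], 0.5],
  ],
)

```text
t: 14.35
eef_pos: [564.9, 19.4, 52.6]
tcp_rot: [-3.141, 0.0, 1.564]
ft_force: [0.6, -1.6, -1.2]
opening: 0.501
grip_force: 0.8
```

```bash
python3 face.py w30|cut -c1-110
```

```text
14.35 [564.9  19.4  52.6] [ 0.6 -1.6 -1.2]
[42, 41, 43, 41, 41, 40, 41, 41, 41, 40, 46, 72, 107, 111, 107, 105, 105, 106, 106, 106, 106, 106, 104, 99, 10
row 252 y at z90 [567.3  33.6  90. ]
row 263 y at z90 [567.3  28.   90. ]
```

No click yet. The divider's initial edge position (-233.9), if that was a seated one, puts the seats at 6.1 and 36.1. That fits having missed a seat during the unobserved 1.6→18 stretch. Continuing.

Request:
move_arm(
  commands=[
    [[0, 0.1, 0], [0, 0, 0], 0.5],
  ],
)

```text
t: 14.5
eef_pos: [564.9, 20.4, 52.7]
tcp_rot: [-3.142, 0.0, 1.564]
ft_force: [0.1, -1.5, -0.7]
opening: 0.5
grip_force: 0.8
```

```bash
python3 face.py w31|cut -c1-110
```

```text
14.5 [564.9  20.4  52.7] [ 0.1 -1.5 -0.7]
[41, 43, 42, 41, 41, 40, 41, 42, 41, 41, 46, 72, 107, 111, 107, 105, 105, 106, 106, 105, 106, 107, 103, 99, 10
row 252 y at z90 [567.3  34.6  90. ]
row 236 y at z90 [567.3  42.5  90. ]
```

Request:
move_arm(
  commands=[
    [[0, 0.1, 0], [0, 0, 0], 0.5],
  ],
)

```text
t: 14.65
eef_pos: [564.9, 21.4, 52.6]
tcp_rot: [-3.142, 0.0, 1.564]
ft_force: [0.9, -1.0, -0.9]
opening: 0.502
grip_force: 0.8
```

```bash
python3 face.py w32|cut -c1-110
```

```text
14.65 [564.9  21.4  52.6] [ 0.9 -1.  -0.9]
[41, 41, 42, 41, 40, 40, 41, 41, 40, 41, 46, 73, 106, 110, 106, 105, 104, 105, 105, 105, 106, 106, 102, 99, 10
row 252 y at z90 [567.3  35.6  90. ]
row 238 y at z90 [567.3  42.5  90. ]
```

Request:
move_arm(
  commands=[
    [[0, 0.1, 0], [0, 0, 0], 0.5],
  ],
)

```text
t: 14.8
eef_pos: [564.9, 22.4, 52.6]
tcp_rot: [-3.142, 0.0, 1.564]
ft_force: [0.2, -0.2, -1.3]
opening: 0.504
grip_force: 0.8
```

```bash
python3 face.py w33|cut -c1-110
```

```text
14.8 [564.9  22.4  52.6] [ 0.2 -0.2 -1.3]
[48, 40, 41, 42, 40, 40, 40, 41, 40, 40, 46, 73, 106, 110, 106, 104, 105, 105, 104, 105, 105, 105, 102, 97, 10
row 252 y at z90 [567.3  36.6  90. ]
row 240 y at z90 [567.3  42.6  90. ]
```

Request:
move_arm(
  commands=[
    [[0, 0.1, 0], [0, 0, 0], 0.5],
  ],
)

```text
t: 14.95
eef_pos: [564.9, 23.4, 52.7]
tcp_rot: [3.142, 0.0, 1.564]
ft_force: [-0.1, -0.3, -0.0]
opening: 0.5
grip_force: 0.8
```

```bash
python3 face.py w34|cut -c1-110
```

```text
14.95 [564.9  23.4  52.7] [-0.1 -0.3 -0. ]
[90, 75, 47, 39, 39, 39, 41, 40, 40, 39, 45, 72, 105, 109, 105, 103, 103, 104, 104, 104, 104, 105, 101, 98, 10
row 252 y at z90 [567.3  37.6  90. ]
row 242 y at z90 [567.3  42.6  90. ]
```

The push force has dipped to about 0.3 N, which is the slot pulling in. I'll go on in half-millimetre steps.

Request:
move_arm(
  commands=[
    [[0, 0.05, 0], [0, 0, 0], 0.5],
  ],
)

```text
t: 15.1
eef_pos: [564.9, 23.9, 52.7]
tcp_rot: [3.142, 0.0, 1.564]
ft_force: [-0.7, -0.6, -0.6]
opening: 0.501
grip_force: 0.8
```

```bash
python3 face.py w35|cut -c1-110
```

```text
15.1 [564.9  23.9  52.7] [-0.7 -0.6 -0.6]
[92, 92, 84, 50, 38, 39, 40, 40, 40, 39, 45, 71, 105, 109, 105, 102, 103, 103, 104, 104, 104, 105, 101, 96, 10
row 252 y at z90 [567.3  38.1  90. ]
row 243 y at z90 [567.3  42.6  90. ]
```

Request:
move_arm(
  commands=[
    [[0, 0.05, 0], [0, 0, 0], 0.5],
  ],
)

```text
t: 15.25
eef_pos: [564.9, 24.4, 52.7]
tcp_rot: [-3.142, -0.0, 1.564]
ft_force: [-0.2, -2.1, -0.6]
opening: 0.502
grip_force: 0.8
```

```bash
python3 face.py w36|cut -c1-110
```

```text
15.25 [564.9  24.4  52.7] [-0.2 -2.1 -0.6]
[90, 91, 92, 83, 49, 37, 40, 40, 39, 39, 45, 71, 104, 108, 104, 103, 103, 103, 103, 103, 104, 104, 100, 96, 10
row 252 y at z90 [567.3  38.6  90. ]
row 244 y at z90 [567.3  42.6  90. ]
```

The push force alone is ambiguous. Before touching the stray I'll back off and look straight at the carriage and the slots.

Request:
move_arm(
  commands=[
    [[0, -1, 0], [0, 0, 0], 0.5],
    [[0, -1.5, 0], [0, 0, 0], 0.5],
    [[0, 0, 5], [0, 0, 0], 0.5],
    [[0, 0, 5], [0, 0, 0], 0.5],
    [[-4, 0, 3], [0, 0, 0], 0.5],
    [[-4, 0, 1], [0, 0, 0], 0.5],
    [[-3, 0, 0], [0, 0, 0], 0.5],
    [[0, 0, 0], [0, 0, 0], 0.5],
    [[0, 0, 0], [0, 0, 0], 0.5],
  ],
)

```text
t: 16.2
eef_pos: [455.4, -1.4, 193.2]
tcp_rot: [3.14, 0.0, 1.563]
ft_force: [0.1, 0.5, 0.1]
opening: 0.502
grip_force: 0.0
```

```bash
python3 - <<'E'
from h import *
import pickle
s=state();print(s["t"],s["eef_pos"])
c=camera_info("wrist");pickle.dump(c,open("w40.pkl","wb"));im=read_camera("wrist");cv2.imwrite("pics/w40.png",im)
g=cv2.cvtColor(im,cv2.COLOR_BGR2GRAY).astype(float)
print(proj("w",[[428,98,40],[428,68,40],[428,38,40],[428,8,40],[428,-22,40],[428,15,88],[565,37,90],[575,45,96]],c).round().tolist())
E
```

```text
16.2 [455.39561599  -1.43665486 193.23483143]
[[220.0, 77.0], [222.0, 110.0], [223.0, 140.0], [224.0, 170.0], [225.0, 197.0], [219.0, 174.0], [378.0, 148.0], [394.0, 140.0]]
```

View pics/w40.png

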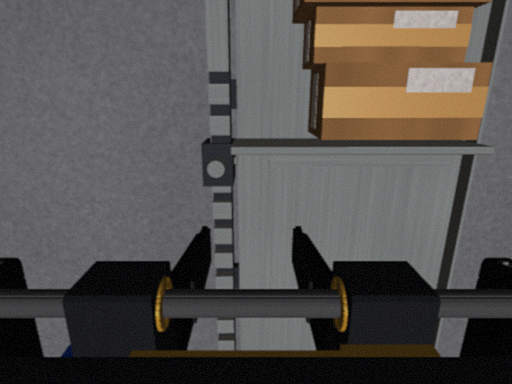

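The picture shows the carriage at (216,162) with its knob at (216,169), the plate edge at rows 146–152 and the stray's right edge at row ~139. Slots show above and below the carriage at column 222. That was my last picture to view. The rest goes by numbers.

```bash
python3 - <<'E'
from h import *
import pickle
c=pickle.load(open("w40.pkl","rb"));im=cv2.imread("pics/w40.png");g=cv2.cvtColor(im,cv2.COLOR_BGR2GRAY).astype(float)
Y=lambda x,r,z:float(ray("w",[(x,r)],z,c)[0,1].round(1))
for x in (210,214,218,222,226,229):
    col=g[:262,x-1:x+2].mean(1);print(x,[(int(a)+1,Y(x,a+1,40),Y(x,a+1,88)) for a in np.where(np.diff((col<75).astype(int)))[0]])
for x in(340,400,460):
    col=g[110:165,x-5:x+6].mean(1);print(x,col.astype(int).tolist())
# edges of plate underside/foot on board to right, knob centroid
m=(g[150:190,200:235]>90).astype(np.uint8);n,l,st,ce=cv2.connectedComponentsWithStats(m)
print([(st[i].tolist(),(ce[i]+[200,150]).round(1).tolist(),Y(*(ce[i]+[200,150]),90),Y(*(ce[i]+[200,150]),98)) for i in range(1,n) if st[i,4]>20])
E
```

```text
210 [(72, 102.4, 99.2), (83, 92.6, 90.8), (105, 72.4, 73.6), (115, 62.9, 65.6), (138, 40.5, 46.5), (162, 16.1, 25.8), (176, 1.4, 13.3), (187, -10.5, 3.2), (228, -56.9, -36.4)]
214 [(72, 102.3, 99.1), (84, 91.6, 90.0), (105, 72.3, 73.6), (116, 61.9, 64.8), (136, 42.5, 48.2), (161, 17.1, 26.7), (178, -0.8, 11.4), (186, -9.4, 4.1), (193, -17.1, -2.4), (202, -27.1, -10.9), (220, -47.6, -28.4), (221, -48.8, -29.4), (222, -49.9, -30.4), (224, -52.3, -32.4), (225, -53.4, -33.4), (228, -57.0, -36.4)]
218 [(72, 102.3, 99.1), (84, 91.6, 90.0), (105, 72.3, 73.6), (116, 61.9, 64.7), (136, 42.4, 48.2), (161, 17.1, 26.6), (178, -0.8, 11.4), (186, -9.4, 4.0), (193, -17.1, -2.5), (202, -27.1, -11.0), (219, -46.5, -27.5), (228, -57.0, -36.4), (244, -76.2, -52.7), (253, -87.3, -62.2)]
222 [(72, 102.3, 99.1), (84, 91.6, 90.0), (105, 72.3, 73.5), (116, 61.9, 64.7), (136, 42.4, 48.2), (164, 14.0, 23.9), (175, 2.4, 14.1), (186, -9.5, 4.0), (193, -17.1, -2.5), (202, -27.1, -11.0), (219, -46.5, -27.5), (228, -57.0, -36.5), (244, -76.2, -52.8), (253, -87.3, -62.2)]
226 [(72, 102.3, 99.1), (84, 91.5, 89.9), (
[... 628 characters left out ...]
17, 117, 118, 117, 115, 110, 100, 113, 117, 116, 120, 120, 118, 115, 115, 114, 110]
400 [146, 147, 148, 146, 146, 149, 149, 138, 109, 99, 100, 101, 102, 102, 102, 102, 100, 101, 100, 102, 102, 100, 102, 100, 100, 101, 102, 101, 102, 93, 55, 42, 45, 45, 45, 44, 70, 115, 121, 115, 117, 119, 116, 110, 100, 111, 117, 117, 118, 116, 115, 116, 118, 116, 113]
460 [138, 137, 138, 138, 140, 139, 137, 124, 101, 94, 97, 98, 97, 97, 97, 97, 97, 99, 98, 97, 99, 97, 98, 99, 98, 99, 98, 100, 100, 92, 63, 45, 44, 45, 46, 43, 68, 114, 120, 116, 115, 117, 117, 108, 87, 87, 88, 87, 84, 82, 82, 80, 80, 78, 77]
[([0, 0, 31, 40, 156], [209.7, 181.5], 8.8, 10.9), ([7, 11, 18, 17, 227], [215.4, 169.0], 20.0, 21.8)]
```

By the numbers, the edge stood still at -227.7 with the plate 0.8 mm ahead of the slow-moving fingers, which hints at a seat at 12.3 mod 30, i.e. an edge y of about 42.3. The stray's face is at about 45, so that seat would fit. The rest of the pitch (18→39) has been probed with no detent. I'll go back and probe on in half-millimetre steps.

Request:
move_arm(
  commands=[
    [[4, 0, 0], [0, 0, 0], 0.5],
    [[4, 0, 0], [0, 0, 0], 0.5],
    [[3, 0, 0], [0, 0, 0], 0.5],
    [[0, 0, -4], [0, 0, 0], 0.5],
    [[0, 0, -4], [0, 0, 0], 0.5],
    [[0, 0, -4], [0, 0, 0], 0.5],
    [[0, 0, -2], [0, 0, 0], 0.5],
    [[0, 1.2, 0], [0, 0, 0], 0.5],
    [[0, 1.1, 0], [0, 0, 0], 0.5],
    [[0, 0, 0], [0, 0, 0], 0.5],
  ],
)

```text
t: 17.25
eef_pos: [565.8, 23.9, 53.8]
tcp_rot: [3.14, 0.0, 1.566]
ft_force: [0.2, -0.8, -0.5]
opening: 0.504
grip_force: 0.0
```

```bash
python3 face.py w41|cut -c1-110
```

```text
17.25 [565.8  23.9  53.8] [ 0.2 -0.8 -0.5]
[89, 73, 45, 37, 39, 41, 39, 40, 56, 92, 107, 106, 104, 103, 103, 103, 104, 105, 104, 103, 103, 104, 104, 104,
row 249 y at z90 [568.1  39.   90. ]
row 242 y at z90 [568.2  42.6  90. ]
```

Request:
move_arm(
  commands=[
    [[0, 0.1, 0], [0, 0, 0], 0.5],
    [[0, 0.1, 0], [0, 0, 0], 0.5],
    [[0, 0.05, 0], [0, 0, 0], 0.5],
  ],
)

```text
t: 17.6
eef_pos: [565.2, 24.7, 53.3]
tcp_rot: [3.14, 0.0, 1.564]
ft_force: [-0.6, -2.1, 1.2]
opening: 0.498
grip_force: 0.8
```

```bash
python3 face.py w42|cut -c1-110
```

```text
17.6 [565.2  24.7  53.3] [-0.6 -2.1  1.2]
[90, 91, 91, 83, 49, 37, 39, 40, 39, 40, 63, 103, 110, 105, 103, 102, 102, 103, 103, 104, 103, 101, 100, 102, 
row 251 y at z90 [567.6  39.1  90. ]
row 244 y at z90 [567.6  42.6  90. ]
```

Request:
move_arm(
  commands=[
    [[0, 0.05, 0], [0, 0, 0], 0.5],
  ],
)

```text
t: 17.75
eef_pos: [565.1, 25.1, 52.9]
tcp_rot: [3.141, 0.0, 1.564]
ft_force: [0.0, -1.9, 0.7]
opening: 0.498
grip_force: 0.8
```

```bash
python3 face.py w43|cut -c1-110
```

```text
17.75 [565.1  25.1  52.9] [ 0.  -1.9  0.7]
[90, 90, 90, 91, 83, 55, 39, 39, 39, 39, 50, 80, 104, 106, 104, 101, 102, 103, 103, 104, 103, 103, 99, 95, 101
row 251 y at z90 [567.5  39.7  90. ]
row 245 y at z90 [567.5  42.7  90. ]
```

Request:
move_arm(
  commands=[
    [[0, 0.05, 0], [0, 0, 0], 0.5],
    [[0, 0, 0], [0, 0, 0], 0.5],
  ],
)

```text
t: 18.0
eef_pos: [565.0, 25.8, 52.7]
tcp_rot: [3.141, 0.0, 1.564]
ft_force: [0.4, -1.2, 0.7]
opening: 0.499
grip_force: 0.8
```

```bash
python3 face.py w44|cut -c1-110
```

```text
18.0 [565.   25.8  52.7] [ 0.4 -1.2  0.7]
[89, 89, 89, 90, 90, 88, 73, 46, 36, 38, 45, 70, 103, 107, 103, 101, 101, 102, 102, 103, 103, 103, 99, 94, 101
row 252 y at z90 [567.4  40.   90. ]
row 247 y at z90 [567.4  42.5  90. ]
```

Request:
move_arm(
  commands=[
    [[0, 0.05, 0], [0, 0, 0], 0.5],
    [[0, 0, 0], [0, 0, 0], 0.5],
  ],
)

```text
t: 18.25
eef_pos: [565.0, 26.4, 52.7]
tcp_rot: [3.141, -0.0, 1.564]
ft_force: [0.2, -1.4, 1.4]
opening: 0.499
grip_force: 0.7
```

```bash
python3 face.py w45|cut -c1-110
```

```text
18.25 [565.   26.4  52.7] [ 0.2 -1.4  1.4]
[89, 88, 88, 89, 89, 89, 90, 81, 48, 37, 43, 70, 102, 106, 103, 101, 100, 101, 101, 101, 103, 102, 99, 95, 100
row 252 y at z90 [567.4  40.6  90. ]
row 248 y at z90 [567.4  42.6  90. ]
```

Request:
move_arm(
  commands=[
    [[0, 0.05, 0], [0, 0, 0], 0.5],
    [[0, 0, 0], [0, 0, 0], 0.5],
  ],
)

```text
t: 18.5
eef_pos: [565.0, 27.0, 52.7]
tcp_rot: [3.141, -0.0, 1.564]
ft_force: [0.3, -0.5, 1.0]
opening: 0.501
grip_force: 0.5
```

```bash
python3 face.py w46|cut -c1-110
```

```text
18.5 [565.   27.   52.7] [ 0.3 -0.5  1. ]
[88, 89, 88, 89, 89, 89, 89, 89, 81, 54, 44, 69, 102, 106, 102, 100, 101, 101, 101, 102, 102, 102, 99, 94, 100
row 252 y at z90 [567.4  41.1  90. ]
row 249 y at z90 [567.4  42.6  90. ]
```

The pad force, steady at 0.8 until now, is falling (0.7, then 0.5), so the roller is starting to pull in. Continuing.

Request:
move_arm(
  commands=[
    [[0, 0.05, 0], [0, 0, 0], 0.5],
    [[0, 0, 0], [0, 0, 0], 0.5],
  ],
)

```text
t: 18.75
eef_pos: [564.9, 27.4, 52.7]
tcp_rot: [-3.142, -0.0, 1.564]
ft_force: [0.3, -0.3, -0.1]
opening: 0.501
grip_force: 0.5
```

```bash
python3 face.py w47|cut -c1-110
```

```text
18.75 [564.9  27.4  52.7] [ 0.3 -0.3 -0.1]
[87, 88, 88, 88, 88, 88, 88, 88, 89, 81, 57, 68, 101, 105, 102, 100, 100, 101, 101, 100, 102, 101, 99, 93, 99,
row 252 y at z90 [567.3  41.6  90. ]
row 250 y at z90 [567.3  42.6  90. ]
```

Request:
move_arm(
  commands=[
    [[0, 0.05, 0], [0, 0, 0], 0.5],
    [[0, 0, 0], [0, 0, 0], 0.5],
  ],
)

```text
t: 19.0
eef_pos: [564.9, 27.9, 52.6]
tcp_rot: [-3.141, -0.0, 1.564]
ft_force: [0.3, -1.6, -0.4]
opening: 0.495
grip_force: 0.5
```

```bash
python3 face.py w48|cut -c1-110
```

```text
19.0 [564.9  27.9  52.6] [ 0.3 -1.6 -0.4]
[88, 88, 88, 88, 88, 88, 88, 87, 88, 88, 83, 80, 100, 105, 101, 100, 100, 100, 100, 100, 101, 101, 98, 93, 100
row 252 y at z90 [567.3  42.1  90. ]
row 250 y at z90 [567.3  43.1  90. ]
```

Request:
move_arm(
  commands=[
    [[0, 0.05, 0], [0, 0, 0], 0.5],
    [[0, 0, 0], [0, 0, 0], 0.5],
  ],
)

```text
t: 19.25
eef_pos: [564.9, 28.4, 52.7]
tcp_rot: [3.142, 0.0, 1.564]
ft_force: [0.7, -1.2, -0.1]
opening: 0.497
grip_force: 0.5
```

```bash
python3 face.py w49|head -2
```

```text
19.25 [564.9  28.4  52.7] [ 0.7 -1.2 -0.1]
[87, 87, 88, 88, 88, 87, 88, 87, 88, 86, 87, 90, 100, 104, 100, 99, 99, 100, 101, 100, 101, 100, 98, 93, 99, 101, 100, 100, 100, 100, 101, 101]
```

Request:
move_arm(
  commands=[
    [[0, 0.05, 0], [0, 0, 0], 0.5],
    [[0, 0, 0], [0, 0, 0], 0.5],
  ],
)

```text
t: 19.5
eef_pos: [564.9, 28.9, 52.6]
tcp_rot: [-3.142, 0.0, 1.564]
ft_force: [0.1, -0.9, 0.5]
opening: 0.504
grip_force: 0.5
```

```bash
python3 face.py w50|head -2
```

```text
19.5 [564.9  28.9  52.6] [ 0.1 -0.9  0.5]
[87, 87, 87, 87, 88, 88, 88, 87, 87, 87, 87, 87, 90, 98, 101, 100, 99, 99, 100, 101, 101, 101, 97, 93, 98, 100, 100, 100, 101, 100, 100, 101]
```

Request:
move_arm(
  commands=[
    [[0, 0.04, 0], [0, 0, 0], 0.5],
  ],
)

```text
t: 19.65
eef_pos: [564.9, 29.3, 52.7]
tcp_rot: [-3.142, 0.0, 1.564]
ft_force: [-0.3, -1.7, 0.2]
opening: 0.503
grip_force: 0.8
```

```bash
python3 face.py w51|head -2; python3 - <<'E'
from h import *
for i in range(8):
    s=state();print(s["t"],s["eef_pos"][1].round(2),s["ft_force"].round(1),round(float(s["grip_force"]),2),s["tau"].round(2)[:3])
    read_camera("side")
E
```

```text
19.65 [564.9  29.3  52.7] [-0.3 -1.7  0.2]
[88, 88, 87, 87, 87, 88, 87, 87, 87, 88, 87, 87, 87, 91, 99, 99, 100, 100, 100, 100, 100, 100, 97, 94, 98, 100, 101, 100, 100, 100, 100, 101]
19.7 29.32 [-0.4 -0.6 -0.2] 0.69 [  0.71 -60.51 -16.36]
19.75 29.33 [ 0.3 -1.2 -0.9] 0.54 [  0.68 -60.52 -16.37]
19.8 29.31 [ 0.2 -1.   0.4] 0.51 [  0.63 -60.51 -16.39]
19.85 29.32 [-0.2 -1.1  0.3] 0.47 [  0.59 -60.49 -16.41]
19.9 29.33 [ 0.8 -1.  -1.2] 0.45 [  0.55 -60.47 -16.43]
19.95 29.31 [ 0.5 -0.3 -1.7] 0.42 [  0.52 -60.46 -16.45]
20.0 29.31 [ 0.5 -0.8 -0.7] 0.4 [  0.48 -60.46 -16.47]
20.05 29.33 [ 0.8 -0.9 -0.5] 0.37 [  0.45 -60.45 -16.49]
```

Request:
move_arm(
  commands=[
    [[0, 0.04, 0], [0, 0, 0], 0.5],
  ],
)

```text
t: 20.2
eef_pos: [564.9, 29.6, 52.7]
tcp_rot: [-3.142, 0.0, 1.564]
ft_force: [0.3, -1.1, -0.1]
opening: 0.5
grip_force: 0.8
```

```bash
python3 face.py w52|head -2; python3 - <<'E'
from h import *
for i in range(5):
    s=state();print(s["t"],s["eef_pos"][1].round(2),s["ft_force"].round(1),round(float(s["grip_force"]),2))
    read_camera("side")
E
```

```text
20.2 [564.9  29.6  52.7] [ 0.3 -1.1 -0.1]
[88, 87, 87, 87, 88, 87, 87, 87, 87, 88, 87, 87, 87, 88, 93, 98, 99, 100, 100, 100, 101, 100, 98, 93, 98, 100, 100, 101, 100, 101, 100, 100]
20.25 29.68 [ 0.3 -1.2 -0.4] 0.7
20.3 29.68 [ 0.3 -1.2 -0.6] 0.58
20.35 29.68 [-0.1 -0.7  0.3] 0.56
20.4 29.67 [ 0.3 -1.3 -0.2] 0.54
20.45 29.67 [-0.  -1.  -0.8] 0.53
```

No detent has shown up to an edge y of 43.8, just short of the stray. The geometry (slot at y 7.3–8.3, roller 20 mm behind the face) puts the seat at a face y of about 27, which I passed without a clear click. I'll push it back from the left side with shut fingers, at the shelf front where no carton stands (x≈478), and probe finely.

Request:
move_arm(
  commands=[
    [[0, -1, 0], [0, 0, 0], 0.3],
    [[0, -1, 0], [0, 0, 0], 0.1],
    [[0, 0, 4.5], [0, 0, 0], 0],
    [[0, 0, 4.5], [0, 0, 0], 0],
    [[-3, 0, 2], [0, 0, 0], 0],
    [[-3, 2.2, 0], [0, 0, 0], 0],
    [[-2.7, 3, 0], [0, 0, 0], 0],
    [[0, 0, 0], [0, 0, 0], 0],
    [[0, 0, 0], [0, 0, 0], 0],
  ],
)

```text
t: 21.4
eef_pos: [478.1, 61.5, 163.1]
tcp_rot: [3.14, 0.0, 1.565]
ft_force: [-0.4, -0.7, 0.6]
opening: 0.008
grip_force: 0.0
```

```bash
python3 - <<'E'
from h import *
import pickle
s=state();print(s["t"],s["eef_pos"],s["opening"])
c=camera_info("wrist");pickle.dump(c,open("w60.pkl","wb"));im=read_camera("wrist");cv2.imwrite("pics/w60.png",im)
g=cv2.cvtColor(im,cv2.COLOR_BGR2GRAY).astype(float)
X=lambda x,r,z:ray("w",[(x,r)],z,c)[0,:2].round(1).tolist()
q=proj("w",[[478,62,50],[478,52,50],[515,47,96],[515,105,96],[508,105,90],[470,44,90],[428,8,40],[428,38,40],[428,23,70]],c).round();print(q.tolist())
# carton front (left) edges by row in image: brown transitions
b=im[...,2].astype(float)-im[...,0]
for r in range(90,262,12):
    i=np.where(b[r,150:420]>25)[0]
    if len(i): print(r,150+i[0],X(150+i[0],r,96))
for x in (235,245,255):
    col=g[150:262,x-2:x+3].mean(1);print(x,col.astype(int).tolist())
E
```

```text
21.4 [478.06022408  61.50996954 163.13366393] 0.007831183497151796
[[250.0, 189.0], [250.0, 199.0], [297.0, 223.0], [300.0, 150.0], [289.0, 149.0], [241.0, 224.0], [201.0, 238.0], [199.0, 210.0], [195.0, 237.0]]
90 273 [494.6, 147.4]
102 287 [504.7, 139.2]
114 287 [504.9, 130.9]
126 287 [505.1, 122.5]
138 287 [505.4, 113.8]
150 296 [512.3, 105.0]
162 296 [512.6, 95.9]
174 297 [513.7, 86.7]
186 297 [514.0, 77.2]
198 296 [513.6, 67.6]
210 296 [513.9, 57.7]
222 296 [514.3, 47.5]
235 [108, 110, 108, 111, 110, 110, 107, 112, 108, 109, 110, 109, 111, 111, 112, 107, 110, 112, 110, 109, 109, 110, 109, 109, 112, 112, 110, 111, 109, 110, 110, 111, 110, 110, 111, 110, 110, 110, 111, 110, 111, 112, 112, 112, 111, 112, 113, 111, 108, 112, 99, 59, 41, 43, 45, 43, 44, 43, 44, 42, 46, 42, 44, 44, 43, 45, 44, 46, 45, 45, 45, 45, 60, 93, 110, 110, 109, 110, 111, 111, 99, 110, 113, 114, 111, 111, 110, 104, 105, 98, 93, 82, 79, 66, 58, 48, 44, 38, 27, 23, 16, 10, 8, 6, 3, 1, 3, 3, 3, 4, 6, 7]
245 [108, 107, 109, 107, 109, 108, 110, 108, 108, 109, 110, 108, 110, 107, 109, 108, 109, 108, 108, 109, 111, 109, 109, 109, 109, 108, 108, 107, 110, 109, 110, 110, 110, 109, 111, 109, 108, 110, 107, 108, 108, 111, 107, 107, 110, 111, 108, 110, 107, 111, 100, 57, 40, 43, 46, 45, 45, 42, 45, 44, 41, 46, 44, 41, 43, 47, 47, 45, 45, 42, 44, 45, 59, 98, 113, 101, 45, 18, 17, 13, 11, 14, 11, 6, 3, 2, 4, 3, 3, 2, 4, 3, 4, 4, 3, 1, 3, 5, 6, 3, 3, 5, 1, 3, 1, 6, 2, 3, 4, 1, 5, 7]
255 [110, 109, 111, 110, 110, 110, 112, 110, 109, 111, 111, 110, 111, 109, 110, 108, 109, 110, 108, 111, 109, 108, 109, 109, 109, 111, 109, 109, 109, 112, 112, 110, 110, 109, 110, 110, 110, 110, 111, 110, 108, 111, 109, 109, 111, 109, 109, 109, 110, 111, 99, 56, 42, 43, 43, 44, 44, 42, 44, 43, 44, 44, 45, 45, 42, 46, 44, 44, 46, 46, 42, 43, 58, 95, 114, 102, 63, 39, 18, 4, 5, 4, 4, 3, 8, 3, 4, 4, 1, 3, 4, 6, 5, 8, 3, 4, 5, 5, 5, 3, 6, 3, 4, 7, 4, 4, 5, 6, 3, 5, 1, 7]
```

The cartons' fronts are at x=505–514, so the shut fingers (x 466–490, y 52–72) are clear, with the plate edge at y≈44.5. I'll go down and push -y.

Request:
move_arm(
  commands=[
    [[0, 0, -4], [0, 0, 0], 0],
    [[0, 0, -4], [0, 0, 0], 0],
    [[0, 0, -3], [0, 0, 0], 0],
    [[0, -0.3, 0], [0, 0, 0], 0],
    [[0, -0.3, 0], [0, 0, 0], 0],
    [[0, -0.2, 0], [0, 0, 0], 0],
    [[0, -0.1, 0], [0, 0, 0], 0],
  ],
)

```text
t: 22.15
eef_pos: [478.9, 52.3, 54.1]
tcp_rot: [3.139, 0.0, 1.564]
ft_force: [1.1, 1.6, 0.9]
opening: 0.004
grip_force: 0.8
```

Request:
move_arm(
  commands=[
    [[0, -0.1, 0], [0, 0, 0], 0],
  ],
)

```text
t: 22.25
eef_pos: [478.7, 51.5, 53.9]
tcp_rot: [3.139, 0.0, 1.564]
ft_force: [-0.1, 1.9, 0.8]
opening: 0.005
grip_force: 0.8
```

Request:
move_arm(
  commands=[
    [[0, -0.1, 0], [0, 0, 0], 0],
  ],
)

```text
t: 22.35
eef_pos: [478.5, 50.6, 53.5]
tcp_rot: [3.14, 0.0, 1.564]
ft_force: [1.1, 1.4, 1.4]
opening: 0.004
grip_force: 0.8
```

Request:
move_arm(
  commands=[
    [[0, -0.1, 0], [0, 0, 0], 0],
  ],
)

```text
t: 22.45
eef_pos: [478.2, 49.7, 53.2]
tcp_rot: [3.14, 0.0, 1.564]
ft_force: [0.8, 1.7, 1.0]
opening: 0.006
grip_force: 0.8
```

Request:
move_arm(
  commands=[
    [[0, -0.1, 0], [0, 0, 0], 0],
  ],
)

```text
t: 22.55
eef_pos: [478.0, 48.7, 52.9]
tcp_rot: [3.141, 0.0, 1.564]
ft_force: [1.1, 1.5, 1.7]
opening: 0.003
grip_force: 0.8
```

Request:
move_arm(
  commands=[
    [[0, -0.1, 0], [0, 0, 0], 0],
  ],
)

```text
t: 22.65
eef_pos: [478.0, 47.7, 52.7]
tcp_rot: [3.141, 0.0, 1.564]
ft_force: [0.6, 1.7, 0.9]
opening: 0.006
grip_force: 0.8
```

Request:
move_arm(
  commands=[
    [[0, -0.1, 0], [0, 0, 0], 0],
  ],
)

```text
t: 22.75
eef_pos: [477.9, 46.6, 52.7]
tcp_rot: [-3.142, 0.0, 1.564]
ft_force: [1.0, 1.4, 1.3]
opening: 0.001
grip_force: 0.8
```

Request:
move_arm(
  commands=[
    [[0, -0.1, 0], [0, 0, 0], 0],
  ],
)

```text
t: 22.85
eef_pos: [477.9, 45.6, 52.6]
tcp_rot: [-3.142, -0.0, 1.564]
ft_force: [1.0, 1.3, 1.3]
opening: 0.009
grip_force: 0.8
```

Request:
move_arm(
  commands=[
    [[0, -0.1, 0], [0, 0, 0], 0],
  ],
)

```text
t: 22.95
eef_pos: [477.9, 44.6, 52.7]
tcp_rot: [-3.142, -0.0, 1.564]
ft_force: [-1.0, 1.6, 1.2]
opening: 0.001
grip_force: 0.8
```

Request:
move_arm(
  commands=[
    [[0, -0.1, 0], [0, 0, 0], 0],
  ],
)

```text
t: 23.05
eef_pos: [477.9, 43.6, 52.6]
tcp_rot: [-3.142, 0.0, 1.564]
ft_force: [-0.3, 2.0, 0.4]
opening: 0.006
grip_force: 0.8
```

Request:
move_arm(
  commands=[
    [[0, -0.1, 0], [0, 0, 0], 0],
  ],
)

```text
t: 23.15
eef_pos: [477.9, 42.6, 52.6]
tcp_rot: [-3.141, -0.0, 1.564]
ft_force: [-0.9, 2.3, 0.2]
opening: 0.005
grip_force: 0.8
```

Request:
move_arm(
  commands=[
    [[0, -0.1, 0], [0, 0, 0], 0],
  ],
)

```text
t: 23.25
eef_pos: [477.9, 41.6, 52.6]
tcp_rot: [-3.141, -0.0, 1.564]
ft_force: [-0.5, 1.0, 0.6]
opening: 0.004
grip_force: 0.8
```

Request:
move_arm(
  commands=[
    [[0, -0.1, 0], [0, 0, 0], 0],
  ],
)

```text
t: 23.35
eef_pos: [477.9, 40.6, 52.6]
tcp_rot: [-3.142, 0.0, 1.564]
ft_force: [-0.9, 0.9, 0.7]
opening: 0.007
grip_force: 0.8
```

Request:
move_arm(
  commands=[
    [[0, -0.1, 0], [0, 0, 0], 0],
  ],
)

```text
t: 23.45
eef_pos: [477.9, 39.6, 52.7]
tcp_rot: [-3.142, 0.0, 1.564]
ft_force: [-0.2, 1.6, -0.1]
opening: 0.005
grip_force: 0.8
```

```bash
python3 - <<'E'
from h import *
c=camera_info("wrist");im=read_camera("wrist");cv2.imwrite("pics/w61.png",im);g=cv2.cvtColor(im,cv2.COLOR_BGR2GRAY).astype(float)
s=state();print(s["t"],s["eef_pos"],s["ft_force"],s["grip_force"])
for x in (100,120,150,360,390):
    col=g[200:330,x-2:x+3].mean(1);d=np.diff(col);r=200+d.argmax()+1;print(x,r,ray("w",[(x,r)],90,c)[0].round(1),int(d.max()))
E
```

```text
23.5 [477.87679894  39.47141736  52.65003217] [-0.59842547  0.00549007  0.06414045] 0.14726210210938007
100 318 [404.5  18.6  90. ] 24
120 318 [414.3  18.6  90. ] 22
150 320 [428.8  17.3  90. ] 30
360 318 [531.4  17.7  90. ] 34
390 318 [546.   17.6  90. ] 32
```

Force and pad force dropped to about zero just after the last step. That may be a click in the expected place. I'll confirm with small steps: free play first, then a rise in force.

```bash
python3 - <<'E'
from h import *
for i in range(2):
    read_camera("side");s=state();print(s["t"],s["eef_pos"][1].round(2),s["ft_force"].round(1),round(float(s["grip_force"]),2))
E
```

```text
23.55 39.49 [ 0.4 -0.5 -0.4] 0.0
23.6 39.53 [0.9 0.5 0.2] 0.0
```

Request:
move_arm(
  commands=[
    [[0, -0.05, 0], [0, 0, 0], 0],
  ],
)

```text
t: 23.7
eef_pos: [477.9, 39.2, 52.7]
tcp_rot: [3.142, -0.0, 1.564]
ft_force: [0.9, 2.5, 0.1]
opening: 0.003
grip_force: 0.8
```

Request:
move_arm(
  commands=[
    [[0, -0.05, 0], [0, 0, 0], 0],
  ],
)

```text
t: 23.8
eef_pos: [477.9, 38.7, 52.7]
tcp_rot: [3.142, -0.0, 1.564]
ft_force: [0.4, 1.6, 0.6]
opening: 0.003
grip_force: 0.8
```

```bash
python3 - <<'E'
from h import *
for i in range(2):
    read_camera("side");s=state();print(s["t"],s["eef_pos"][1].round(2),s["ft_force"].round(1),round(float(s["grip_force"]),2))
E
```

```text
23.85 38.64 [-0.   1.4  1. ] 0.52
23.9 38.66 [-0.1  0.8 -0.2] 0.34
```

Request:
move_arm(
  commands=[
    [[0, -0.1, 0], [0, 0, 0], 0],
  ],
)

```text
t: 24.0
eef_pos: [477.9, 37.7, 52.7]
tcp_rot: [3.142, -0.0, 1.564]
ft_force: [-0.2, 1.5, -0.6]
opening: 0.004
grip_force: 0.8
```

Request:
move_arm(
  commands=[
    [[0, -0.1, 0], [0, 0, 0], 0],
  ],
)

```text
t: 24.1
eef_pos: [477.9, 36.7, 52.7]
tcp_rot: [3.142, -0.0, 1.564]
ft_force: [0.4, 1.0, -0.3]
opening: 0.002
grip_force: 0.8
```

Request:
move_arm(
  commands=[
    [[0, -0.1, 0], [0, 0, 0], 0],
  ],
)

```text
t: 24.2
eef_pos: [477.9, 35.6, 52.7]
tcp_rot: [3.142, -0.0, 1.564]
ft_force: [-0.3, 1.9, -0.5]
opening: 0.007
grip_force: 0.8
```

Request:
move_arm(
  commands=[
    [[0, -0.1, 0], [0, 0, 0], 0],
  ],
)

```text
t: 24.3
eef_pos: [477.9, 34.6, 52.7]
tcp_rot: [-3.142, -0.0, 1.564]
ft_force: [0.8, 1.0, -0.6]
opening: 0.008
grip_force: 0.8
```

Request:
move_arm(
  commands=[
    [[0, -0.1, 0], [0, 0, 0], 0],
  ],
)

```text
t: 24.4
eef_pos: [477.9, 33.6, 52.7]
tcp_rot: [-3.141, -0.0, 1.564]
ft_force: [-0.2, 2.3, -0.3]
opening: 0.003
grip_force: 0.8
```

Request:
move_arm(
  commands=[
    [[0, -0.1, 0], [0, 0, 0], 0],
  ],
)

```text
t: 24.5
eef_pos: [477.9, 32.6, 52.7]
tcp_rot: [-3.142, -0.0, 1.564]
ft_force: [0.3, 1.5, -0.6]
opening: 0.004
grip_force: 0.8
```

Request:
move_arm(
  commands=[
    [[0, -0.1, 0], [0, 0, 0], 0],
  ],
)

```text
t: 24.6
eef_pos: [477.9, 31.6, 52.7]
tcp_rot: [-3.141, -0.0, 1.564]
ft_force: [-1.0, 1.5, -1.8]
opening: 0.006
grip_force: 0.8
```

Request:
move_arm(
  commands=[
    [[0, -0.1, 0], [0, 0, 0], 0],
  ],
)

```text
t: 24.7
eef_pos: [477.9, 30.6, 52.7]
tcp_rot: [-3.142, -0.0, 1.564]
ft_force: [0.0, 1.8, -0.1]
opening: 0.001
grip_force: 0.8
```

Still no detent. The only unprobed part of the pitch is an edge y of about 13.8–18, so I'll go on slowly.

Request:
move_arm(
  commands=[
    [[0, -0.1, 0], [0, 0, 0], 0],
  ],
)

```text
t: 24.8
eef_pos: [477.9, 29.6, 52.7]
tcp_rot: [-3.141, 0.0, 1.564]
ft_force: [-0.0, 1.4, -0.9]
opening: 0.003
grip_force: 0.8
```

Request:
move_arm(
  commands=[
    [[0, -0.1, 0], [0, 0, 0], 0],
  ],
)

```text
t: 24.9
eef_pos: [477.9, 28.6, 52.7]
tcp_rot: [-3.142, 0.0, 1.564]
ft_force: [-0.9, 2.0, 0.4]
opening: 0.003
grip_force: 0.8
```

Request:
move_arm(
  commands=[
    [[0, -0.1, 0], [0, 0, 0], 0],
  ],
)

```text
t: 25.0
eef_pos: [477.8, 27.6, 52.7]
tcp_rot: [-3.141, -0.0, 1.564]
ft_force: [-1.2, 1.6, -0.1]
opening: 0.005
grip_force: 0.8
```

Request:
move_arm(
  commands=[
    [[0, -0.1, 0], [0, 0, 0], 0],
  ],
)

```text
t: 25.1
eef_pos: [477.9, 26.6, 52.7]
tcp_rot: [-3.142, 0.0, 1.564]
ft_force: [-1.2, 0.8, -0.1]
opening: 0.002
grip_force: 0.8
```

Request:
move_arm(
  commands=[
    [[0, -0.1, 0], [0, 0, 0], 0],
  ],
)

```text
t: 25.2
eef_pos: [477.9, 25.6, 52.7]
tcp_rot: [3.142, 0.0, 1.564]
ft_force: [-1.1, 0.9, -0.6]
opening: 0.003
grip_force: 0.8
```

Request:
move_arm(
  commands=[
    [[0, -0.1, 0], [0, 0, 0], 0],
  ],
)

```text
t: 25.3
eef_pos: [477.9, 24.6, 52.7]
tcp_rot: [-3.142, -0.0, 1.564]
ft_force: [-1.3, 1.2, 0.3]
opening: 0.006
grip_force: 0.8
```

Request:
move_arm(
  commands=[
    [[0, -0.1, 0], [0, 0, 0], 0],
  ],
)

```text
t: 25.4
eef_pos: [477.9, 23.6, 52.7]
tcp_rot: [3.142, 0.0, 1.564]
ft_force: [-1.9, 1.6, -0.4]
opening: 0.006
grip_force: 0.8
```

Request:
move_arm(
  commands=[
    [[0, -0.1, 0], [0, 0, 0], 0],
  ],
)

```text
t: 25.5
eef_pos: [477.9, 22.6, 52.7]
tcp_rot: [3.142, -0.0, 1.564]
ft_force: [-1.2, 1.9, -0.4]
opening: 0.002
grip_force: 0.8
```

Request:
move_arm(
  commands=[
    [[0, -0.1, 0], [0, 0, 0], 0],
  ],
)

```text
t: 25.6
eef_pos: [478.0, 21.6, 52.7]
tcp_rot: [3.141, 0.0, 1.564]
ft_force: [-0.9, 1.7, -0.1]
opening: 0.004
grip_force: 0.8
```

```bash
python3 - <<'E'
from h import *
import pickle
s=state();print(s["t"],s["eef_pos"][1].round(2),s["ft_force"].round(1),round(float(s["grip_force"]),2))
c=camera_info("wrist");pickle.dump(c,open("w62.pkl","wb"));im=read_camera("wrist");cv2.imwrite("pics/w62.png",im);g=cv2.cvtColor(im,cv2.COLOR_BGR2GRAY).astype(float)
print(proj("w",[[478,12,90],[478,12,32],[560,12,90],[428,-8,70],[428,8,40]],c).round().tolist())
for x in (200,250,300,420,440): print(x,g[200:384:3,x-2:x+3].mean(1).astype(int).tolist())
E
```

```text
25.6 21.59 [-0.9  1.7 -0.1] 0.78
[[250.0, 297.0], [250.0, 243.0], [422.0, 296.0], [161.0, 307.0], [171.0, 255.0]]
200 [122, 121, 123, 123, 124, 125, 123, 123, 122, 126, 123, 124, 125, 124, 124, 122, 50, 51, 52, 53, 44, 4, 7, 12, 8, 12, 10, 11, 11, 7, 7, 7, 22, 25, 26, 26, 30, 28, 31, 30, 28, 32, 28, 29, 30, 29, 28, 28, 29, 28, 36, 43, 39, 6, 5, 9, 8, 13, 10, 10, 8, 11]
250 [120, 123, 123, 122, 125, 123, 121, 122, 123, 104, 18, 17, 19, 16, 16, 16, 13, 12, 9, 12, 10, 12, 14, 15, 15, 13, 19, 31, 38, 41, 25, 36, 64, 62, 63, 75, 80, 75, 73, 70, 56, 99, 113, 121, 122, 123, 122, 122, 107, 89, 65, 45, 38, 9, 4, 6, 6, 6, 9, 13, 6, 16]
300 [126, 124, 123, 125, 124, 126, 124, 129, 127, 125, 127, 125, 126, 126, 126, 125, 48, 45, 49, 51, 42, 7, 7, 8, 8, 8, 10, 7, 9, 8, 7, 6, 24, 26, 28, 29, 31, 30, 30, 29, 28, 31, 26, 29, 31, 28, 31, 26, 39, 44, 43, 44, 38, 8, 10, 9, 11, 5, 12, 10, 10, 5]
420 [106, 104, 103, 103, 104, 105, 103, 108, 104, 106, 105, 104, 114, 124, 124, 121, 46, 47, 50, 46, 48, 49, 49, 50, 51, 51, 49, 50, 49, 51, 19, 28, 62, 54, 57, 65, 76, 71, 71, 80, 123, 119, 122, 120, 122, 120, 122, 121, 122, 120, 121, 120, 106, 9, 6, 11, 5, 10, 5, 8, 3, 7]
440 [109, 108, 107, 104, 106, 107, 109, 109, 108, 104, 107, 107, 112, 123, 121, 122, 46, 47, 50, 47, 48, 46, 49, 51, 50, 47, 48, 50, 49, 51, 16, 27, 62, 53, 59, 67, 73, 70, 71, 84, 125, 125, 124, 122, 120, 121, 121, 120, 121, 119, 121, 121, 108, 6, 10, 6, 9, 10, 11, 11, 3, 8]
```

A full pitch was probed in both directions with no detent in the samples. The geometry is clear though: the only seat that fits has the roller (20 mm behind the face) over the slot at y≈8, i.e. j=0.27. I'll go over to the right side again, measuring on the way, then pass that place in very fine steps.

Request:
move_arm(
  commands=[
    [[0, 0.8, 0], [0, 0, 0], 0],
    [[0, 0, 4.5], [0, 0, 0], 0],
    [[0, 0, 4.5], [0, 0, 0], 0],
    [[0, -2, 4], [0, 0, 0], 0.3],
    [[-1.5, -4, 1], [0, 0, 0], 0.5],
    [[-0.8, 0, 0], [0, 0, 0], 0.5],
    [[0, 0, 0], [0, 0, 0], 0.5],
    [[0, 0, 0], [0, 0, 0], 0.5],
  ],
)

```text
t: 26.45
eef_pos: [455.0, -29.7, 192.4]
tcp_rot: [-3.141, -0.0, 1.564]
ft_force: [-0.5, 0.6, 0.2]
opening: 0.367
grip_force: 0.0
```

```bash
cat > car.py <<'E'
from h import *
s=state();print(s["t"],s["eef_pos"].round(1))
c=camera_info("wrist");im=read_camera("wrist");g=cv2.cvtColor(im,cv2.COLOR_BGR2GRAY).astype(float);cv2.imwrite("pics/car.png",im)
Y=lambda x,r,z:float(ray("w",[(x,r)],z,c)[0,1].round(1))
xr=int(proj("w",[[428,40,40]],c)[0,0])
for x in (xr-4,xr,xr+4):
    col=g[:255,x-1:x+2].mean(1);a=np.where(np.diff((col<75).astype(int)))[0]
    f=[i+(75-col[i])/(col[i+1]-col[i])+.5 for i in a];print(x,[(round(i,1),Y(x,i,40),Y(x,i,70)) for i in f])
for X in (500,540,600):
    x=int(proj("w",[[X,10,90]],c)[0,0]);col=g[60:255,x-4:x+5].mean(1);f=[60+i+(75-col[i])/(col[i+1]-col[i])+.5 for i in np.where((col[:-1]<75)&(col[1:]>=75))[0]];print("plate",X,[(round(i,1),Y(x,i,90)) for i in f])
m=(g[:,:]>90).astype(np.uint8)
u,v=proj("w",[[422,s["eef_pos"][1]+20,92]],c)[0].astype(int);m[:, :u-20]=0;m[:,u+16:]=0
n,l,st,ce=cv2.connectedComponentsWithStats(m)
print([(st[i].tolist(),Y(*ce[i],88)) for i in range(1,n) if 120<st[i,4]<400 and st[i,2]<22 and st[i,3]>12])
E
python3 car.py
```

```text
26.45 [455.  -29.7 192.4]
218 [(np.float64(38.9), 102.4, 97.7), (np.float64(51.4), 91.9, 88.2), (np.float64(73.5), 72.7, 70.8), (np.float64(85.5), 62.0, 61.1), (np.float64(106.3), 42.9, 43.8), (np.float64(117.7), 32.1, 34.0), (np.float64(137.3), 13.1, 16.7), (np.float64(163.0), -13.1, -7.0), (np.float64(179.8), -30.8, -23.0), (np.float64(188.1), -39.8, -31.1), (np.float64(194.6), -46.9, -37.6), (np.float64(203.9), -57.2, -46.9), (np.float64(221.2), -76.9, -64.8)]
222 [(np.float64(39.0), 102.3, 97.7), (np.float64(51.5), 91.8, 88.1), (np.float64(73.5), 72.7, 70.8), (np.float64(85.5), 62.0, 61.1), (np.float64(106.3), 42.9, 43.8), (np.float64(117.6), 32.1, 34.0), (np.float64(137.3), 13.0, 16.7), (np.float64(165.4), -15.5, -9.2), (np.float64(177.5), -28.4, -20.8), (np.float64(188.1), -39.8, -31.1), (np.float64(194.6), -47.0, -37.6), (np.float64(203.8), -57.2, -46.9), (np.float64(221.1), -76.9, -64.8), (np.float64(230.1), -87.4, -74.3), (np.float64(245.8), -106.3, -91.4)]
226 [(np.float64(38.8), 102.4, 97.8), (np.float64(51.5), 91.8, 88.1), (np.float64(73.6), 72.5, 70.7), (np.float64(85.5), 61.9, 61.1), (np.float64(106.3), 42.8, 43.7), (np.float64(117.6), 32.1, 34.0), (np.float64(137.3), 13.0, 16.7), (np.float64(188.1), -39.9, -31.2), (np.float64(194.7), -47.0, -37.7), (np.float64(203.9), -57.2, -47.0), (np.float64(221.2), -77.0, -64.9), (np.float64(229.8), -87.1, -74.1), (np.float64(246.2), -106.8, -91.8)]
plate 500 [(np.float64(149.1), 8.7)]
plate 540 [(np.float64(149.1), 8.4)]
plate 600 [(np.float64(149.1), 8.0)]
[([207, 163, 18, 17, 227], -10.2)]
```

The overhead numbers are slots at y=37.4, 7.5, -52.1 and -82.1 and a plate edge at 8.5, so the roller is at about -11. It must go +19 mm to sit in the slot at 7.5, which is a right-push TCP of about 12.4–14.2. I'll go round and push there finely.

Request:
move_arm(
  commands=[
    [[4, 0, 0], [0, 0, 0], 0.5],
    [[4, 0, 0], [0, 0, 0], 0.5],
    [[3, 0, 0], [0, 0, 0], 0.5],
    [[0, 0, -4], [0, 0, 0], 0.5],
    [[0, 0, -4], [0, 0, 0], 0.5],
    [[0, 0, -4], [0, 0, 0], 0.5],
    [[0, 0, -2], [0, 0, 0], 0.5],
    [[0, 1, 0], [0, 0, 0], 0.5],
    [[0, 1, 0], [0, 0, 0], 0.5],
    [[0, 0.3, 0], [0, 0, 0], 0.5],
  ],
)

```text
t: 27.5
eef_pos: [565.6, -5.6, 53.8]
tcp_rot: [3.14, 0.0, 1.566]
ft_force: [-0.2, -0.0, 0.6]
opening: 0.5
grip_force: 0.1
```

Request:
move_arm(
  commands=[
    [[0, 0.3, 0], [0, 0, 0], 0.5],
    [[0, 0.3, 0], [0, 0, 0], 0.5],
    [[0, 0.3, 0], [0, 0, 0], 0.5],
    [[0, 0.3, 0], [0, 0, 0], 0.5],
    [[0, 0.2, 0], [0, 0, 0], 0.5],
  ],
)

```text
t: 28.0
eef_pos: [565.0, 6.8, 52.9]
tcp_rot: [3.141, 0.0, 1.564]
ft_force: [0.4, -1.5, 1.0]
opening: 0.502
grip_force: 0.8
```

```bash
python3 face.py w70|cut -c1-110
```

```text
28.0 [565.    6.8  52.9] [ 0.4 -1.5  1. ]
[44, 44, 45, 43, 43, 43, 44, 43, 42, 44, 54, 87, 113, 115, 112, 110, 110, 110, 111, 112, 111, 111, 107, 104, 1
row 251 y at z90 [567.4  21.3  90. ]
row 262 y at z90 [567.4  15.7  90. ]
```

Request:
move_arm(
  commands=[
    [[0, 0.1, 0], [0, 0, 0], 0.5],
    [[0, 0.1, 0], [0, 0, 0], 0.5],
    [[0, 0.04, 0], [0, 0, 0], 0.5],
  ],
)

```text
t: 28.35
eef_pos: [564.9, 9.1, 52.7]
tcp_rot: [-3.142, 0.0, 1.564]
ft_force: [0.4, -1.2, 0.2]
opening: 0.498
grip_force: 0.8
```

Request:
move_arm(
  commands=[
    [[0, 0.04, 0], [0, 0, 0], 0.5],
  ],
)

```text
t: 28.45
eef_pos: [564.9, 9.4, 52.7]
tcp_rot: [-3.142, -0.0, 1.564]
ft_force: [0.2, -1.6, 1.5]
opening: 0.5
grip_force: 0.8
```

Request:
move_arm(
  commands=[
    [[0, 0.04, 0], [0, 0, 0], 0.5],
  ],
)

```text
t: 28.55
eef_pos: [564.9, 9.9, 52.6]
tcp_rot: [-3.142, 0.0, 1.564]
ft_force: [-0.2, -0.7, -0.1]
opening: 0.501
grip_force: 0.8
```

Request:
move_arm(
  commands=[
    [[0, 0.04, 0], [0, 0, 0], 0.5],
  ],
)

```text
t: 28.65
eef_pos: [564.9, 10.3, 52.7]
tcp_rot: [3.142, 0.0, 1.564]
ft_force: [0.7, -1.8, 0.7]
opening: 0.499
grip_force: 0.8
```

Request:
move_arm(
  commands=[
    [[0, 0.04, 0], [0, 0, 0], 0.5],
  ],
)

```text
t: 28.75
eef_pos: [564.9, 10.7, 52.7]
tcp_rot: [3.142, 0.0, 1.564]
ft_force: [0.8, -2.1, -0.1]
opening: 0.501
grip_force: 0.8
```

Request:
move_arm(
  commands=[
    [[0, 0.04, 0], [0, 0, 0], 0.5],
  ],
)

```text
t: 28.85
eef_pos: [564.9, 11.1, 52.7]
tcp_rot: [3.142, 0.0, 1.564]
ft_force: [0.1, -1.0, 0.7]
opening: 0.5
grip_force: 0.8
```

Request:
move_arm(
  commands=[
    [[0, 0.04, 0], [0, 0, 0], 0.5],
  ],
)

```text
t: 28.95
eef_pos: [564.9, 11.5, 52.7]
tcp_rot: [3.142, -0.0, 1.564]
ft_force: [0.1, -1.8, 0.6]
opening: 0.503
grip_force: 0.8
```

Request:
move_arm(
  commands=[
    [[0, 0.04, 0], [0, 0, 0], 0.5],
  ],
)

```text
t: 29.05
eef_pos: [564.9, 11.9, 52.7]
tcp_rot: [3.142, 0.0, 1.564]
ft_force: [-0.4, -0.9, -0.0]
opening: 0.502
grip_force: 0.8
```

Request:
move_arm(
  commands=[
    [[0, 0.04, 0], [0, 0, 0], 0.5],
  ],
)

```text
t: 29.15
eef_pos: [564.9, 12.3, 52.7]
tcp_rot: [3.142, -0.0, 1.564]
ft_force: [-0.3, -1.9, 0.0]
opening: 0.503
grip_force: 0.8
```

```bash
python3 face.py w71|cut -c1-110
```

```text
29.15 [564.9  12.3  52.7] [-0.3 -1.9  0. ]
[43, 44, 44, 44, 41, 41, 43, 42, 42, 42, 48, 75, 110, 114, 111, 109, 109, 110, 109, 109, 111, 110, 107, 103, 1
row 252 y at z90 [567.3  26.5  90. ]
row 263 y at z90 [567.3  20.9  90. ]
```

Request:
move_arm(
  commands=[
    [[0, 0.04, 0], [0, 0, 0], 0.5],
  ],
)

```text
t: 29.3
eef_pos: [564.9, 12.7, 52.6]
tcp_rot: [-3.142, -0.0, 1.564]
ft_force: [-0.1, -0.2, 0.1]
opening: 0.501
grip_force: 0.8
```

Request:
move_arm(
  commands=[
    [[0, 0.04, 0], [0, 0, 0], 0.5],
  ],
)

```text
t: 29.4
eef_pos: [564.9, 13.1, 52.7]
tcp_rot: [3.142, 0.0, 1.564]
ft_force: [-0.7, -0.7, -0.7]
opening: 0.498
grip_force: 0.8
```

Request:
move_arm(
  commands=[
    [[0, 0, 0], [0, 0, 0], 0.5],
    [[0, -0.3, 0], [0, 0, 0], 0.5],
    [[0, -0.3, 0], [0, 0, 0], 0.5],
    [[0, 0, 0], [0, 0, 0], 0.5],
  ],
)

```text
t: 29.8
eef_pos: [564.9, 6.7, 52.7]
tcp_rot: [3.142, -0.0, 1.564]
ft_force: [0.1, 0.6, 0.2]
opening: 0.501
grip_force: 0.0
```

```bash
python3 face.py w72|cut -c1-110
```

```text
29.8 [564.9   6.7  52.7] [0.1 0.6 0.2]
[116, 111, 108, 109, 109, 109, 109, 110, 110, 107, 106, 109, 110, 110, 110, 110, 110, 110, 110, 110, 110, 110,
row 239 y at z90 [567.4  27.3  90. ]
row 241 y at z90 [567.4  26.4  90. ]
```

Request:
move_arm(
  commands=[
    [[0, -1.5, 0], [0, 0, 0], 0.5],
    [[0, 0, 4.5], [0, 0, 0], 0.5],
    [[0, 0, 4.5], [0, 0, 0], 0.5],
    [[-4, 0, 3], [0, 0, 0], 0.5],
    [[-4, 0, 2], [0, 0, 0], 0.5],
    [[-3, 0, 0], [0, 0, 0], 0.5],
    [[0, 0, 0], [0, 0, 0], 0.5],
    [[0, 0, 0], [0, 0, 0], 0.5],
  ],
)

```text
t: 30.65
eef_pos: [455.3, -8.6, 193.2]
tcp_rot: [3.14, 0.0, 1.563]
ft_force: [1.0, -0.3, -0.8]
opening: 0.502
grip_force: 0.0
```

```bash
python3 car.py | sed 's/np.float64//g'; sleep 0; python3 car.py | grep plate| sed 's/np.float64//g'
```

```text
30.65 [455.3  -8.6 193.2]
218 [((63.6), 102.5, 99.8), ((75.6), 91.9, 90.2), ((96.9), 72.6, 72.7), ((108.1), 62.2, 63.3), ((128.3), 42.8, 45.7), ((138.8), 32.5, 36.3), ((147.3), 24.0, 28.6), ((165.7), 5.1, 11.5), ((182.3), -12.5, -4.5), ((195.8), -27.4, -17.9), ((213.1), -46.9, -35.6), ((222.1), -57.2, -45.0), ((238.6), -76.8, -62.7), ((247.1), -87.1, -72.1)]
222 [((63.7), 102.4, 99.8), ((75.7), 91.9, 90.2), ((96.9), 72.6, 72.7), ((108.1), 62.2, 63.2), ((128.3), 42.8, 45.7), ((138.8), 32.5, 36.3), ((147.3), 23.9, 28.6), ((168.1), 2.5, 9.1), ((179.8), -10.0, -2.1), ((195.8), -27.4, -17.9), ((213.1), -46.9, -35.6), ((222.1), -57.2, -45.0), ((238.7), -76.9, -62.8), ((247.0), -87.1, -72.1)]
226 [((63.7), 102.4, 99.7), ((75.6), 91.9, 90.2), ((97.0), 72.5, 72.6), ((108.1), 62.2, 63.2), ((128.3), 42.7, 45.6), ((138.8), 32.4, 36.3), ((147.3), 23.9, 28.6), ((195.8), -27.5, -18.0), ((213.1), -46.9, -35.7), ((222.1), -57.3, -45.1), ((238.6), -76.9, -62.8), ((247.0), -87.1, -72.1)]
plate 500 [((151.6), 27.4)]
plate 540 [((151.6), 27.1)]
plate 600 [((151.6), 26.7)]
[([208, 166, 17, 16, 217], 8.4)]
plate 500 [((151.8), 27.4)]
plate 540 [((151.8), 27.1)]
plate 600 [((151.6), 26.8)]
```

The camera now puts the roller at 7–8 and the knob at 8.4, over the slot at 7.5. I'll test whether it is held with a gentle 1–1.5 mm push beyond contact.

Request:
move_arm(
  commands=[
    [[4, 0, 0], [0, 0, 0], 0.5],
    [[4, 0, 0], [0, 0, 0], 0.5],
    [[3, 0, 0], [0, 0, 0], 0.5],
    [[0, 0, -4], [0, 0, 0], 0.5],
    [[0, 0, -4], [0, 0, 0], 0.5],
    [[0, 0, -4], [0, 0, 0], 0.5],
    [[0, 0, -2], [0, 0, 0], 0.5],
    [[0, 1, 0], [0, 0, 0], 0.5],
    [[0, 0.9, 0], [0, 0, 0], 0.5],
    [[0, 0, 0], [0, 0, 0], 0.5],
  ],
)

```text
t: 31.75
eef_pos: [565.8, 12.4, 53.7]
tcp_rot: [3.14, 0.0, 1.565]
ft_force: [0.1, 0.3, -0.0]
opening: 0.503
grip_force: 0.0
```

Request:
move_arm(
  commands=[
    [[0, 0.1, 0], [0, 0, 0], 0.5],
    [[0, 0.05, 0], [0, 0, 0], 0.5],
  ],
)

```text
t: 31.95
eef_pos: [565.4, 12.7, 53.7]
tcp_rot: [3.14, 0.0, 1.564]
ft_force: [0.1, 0.3, 0.5]
opening: 0.5
grip_force: 0.0
```

Request:
move_arm(
  commands=[
    [[0, 0.05, 0], [0, 0, 0], 0.5],
  ],
)

```text
t: 32.05
eef_pos: [565.2, 13.0, 53.4]
tcp_rot: [3.14, 0.0, 1.564]
ft_force: [-0.1, -0.2, 0.0]
opening: 0.502
grip_force: 0.0
```

Request:
move_arm(
  commands=[
    [[0, 0.05, 0], [0, 0, 0], 0.5],
  ],
)

```text
t: 32.15
eef_pos: [565.2, 13.4, 53.1]
tcp_rot: [3.141, 0.0, 1.564]
ft_force: [0.0, -2.3, 1.6]
opening: 0.503
grip_force: 0.8
```

Request:
move_arm(
  commands=[
    [[0, 0.05, 0], [0, 0, 0], 0.5],
  ],
)

```text
t: 32.25
eef_pos: [565.1, 13.8, 53.0]
tcp_rot: [3.141, 0.0, 1.564]
ft_force: [1.0, -1.4, 1.1]
opening: 0.5
grip_force: 0.8
```

Request:
move_arm(
  commands=[
    [[0, 0.05, 0], [0, 0, 0], 0.5],
  ],
)

```text
t: 32.35
eef_pos: [565.1, 14.4, 52.8]
tcp_rot: [3.141, 0.0, 1.564]
ft_force: [-0.2, -1.7, 0.9]
opening: 0.499
grip_force: 0.8
```

```bash
python3 face.py w73|cut -c1-110
```

```text
32.35 [565.1  14.4  52.8] [-0.2 -1.7  0.9]
[43, 44, 43, 42, 42, 41, 42, 43, 41, 41, 53, 85, 110, 113, 109, 108, 107, 108, 109, 109, 109, 108, 105, 103, 1
row 251 y at z90 [567.5  29.   90. ]
row 254 y at z90 [567.5  27.5  90. ]
```

There is no holding force here either, just the 2 N slide. So I'll set the plate by geometry. The knob and face estimates put the seat at an edge of about 26.3–28. In the left push the contact vanished abruptly at TCP 39.5 (edge ≈26.5), which agrees with the knob estimate. I'll go round and bring it back there from the left in fine steps, sampling the pad force while dwelling.

Request:
move_arm(
  commands=[
    [[0, -1, 0], [0, 0, 0], 0.3],
    [[0, -1, 0], [0, 0, 0], 0.1],
    [[0, 0, 4.5], [0, 0, 0], 0],
    [[0, 0, 4.5], [0, 0, 0], 0],
    [[-3, 1.5, 2], [0, 0, 0], 0],
    [[-3, 2.5, 0], [0, 0, 0], 0],
    [[-2.7, 2, 0], [0, 0, 0], 0],
    [[0, 0, -4], [0, 0, 0], 0],
    [[0, 0, -4], [0, 0, 0], 0],
    [[0, 0, -3], [0, 0, 0], 0],
  ],
)

```text
t: 33.4
eef_pos: [477.5, 54.0, 51.3]
tcp_rot: [-3.142, -0.0, 1.564]
ft_force: [0.8, -0.6, -0.6]
opening: 0.008
grip_force: 0.0
```

Request:
move_arm(
  commands=[
    [[0, -0.4, 0], [0, 0, 0], 0],
    [[0, -0.3, 0], [0, 0, 0], 0],
    [[0, 0, 0], [0, 0, 0], 0],
  ],
)

```text
t: 33.7
eef_pos: [478.7, 46.8, 54.0]
tcp_rot: [3.14, 0.0, 1.563]
ft_force: [-0.0, -0.3, 0.0]
opening: 0.011
grip_force: 0.0
```

Request:
move_arm(
  commands=[
    [[0, -0.3, 0], [0, 0, 0], 0],
    [[0, -0.1, 0], [0, 0, 0], 0],
  ],
)

```text
t: 33.9
eef_pos: [478.4, 43.2, 53.7]
tcp_rot: [3.14, 0.0, 1.564]
ft_force: [0.9, -1.0, 0.3]
opening: 0.003
grip_force: 0.0
```

Request:
move_arm(
  commands=[
    [[0, -0.05, 0], [0, 0, 0], 0],
  ],
)

```text
t: 34.0
eef_pos: [478.2, 42.9, 53.3]
tcp_rot: [3.14, 0.0, 1.564]
ft_force: [-0.2, 0.2, -0.6]
opening: 0.005
grip_force: 0.0
```

Request:
move_arm(
  commands=[
    [[0, -0.05, 0], [0, 0, 0], 0],
  ],
)

```text
t: 34.1
eef_pos: [478.1, 42.5, 53.0]
tcp_rot: [3.141, 0.0, 1.564]
ft_force: [-1.3, -0.4, 0.3]
opening: 0.004
grip_force: 0.0
```

Request:
move_arm(
  commands=[
    [[0, -0.05, 0], [0, 0, 0], 0],
  ],
)

```text
t: 34.2
eef_pos: [478.0, 42.1, 52.8]
tcp_rot: [3.141, 0.0, 1.564]
ft_force: [0.2, -0.6, 0.1]
opening: 0.004
grip_force: 0.0
```

```bash
cat > hold.py <<'E'
from h import *
for i in range(4):
    s=state();print(s["t"],s["eef_pos"][1].round(2),s["ft_force"].round(1),round(float(s["grip_force"]),2));read_camera("side")
E
python3 hold.py
```

```text
34.2 42.09 [ 0.2 -0.6  0.1] 0.0
34.25 42.07 [ 0.3 -0.1  0.1] 0.0
34.3 42.09 [-0.2  0.5  0.4] 0.0
34.35 42.13 [ 0.2  0.2 -0.4] 0.0
```

Request:
move_arm(
  commands=[
    [[0, -0.05, 0], [0, 0, 0], 0],
  ],
)

```text
t: 34.5
eef_pos: [477.9, 41.6, 52.6]
tcp_rot: [-3.142, -0.0, 1.564]
ft_force: [0.0, -0.2, -1.4]
opening: 0.006
grip_force: 0.0
```

```bash
python3 hold.py
```

```text
34.5 41.62 [ 0.  -0.2 -1.4] 0.0
34.55 41.54 [-0.3  0.1 -1.2] 0.0
34.6 41.56 [ 0.9  0.5 -0.7] 0.0
34.65 41.58 [-0.8  1.1  0.1] 0.0
```

Request:
move_arm(
  commands=[
    [[0, -0.04, 0], [0, 0, 0], 0],
  ],
)

```text
t: 34.8
eef_pos: [477.9, 41.3, 52.7]
tcp_rot: [3.142, -0.0, 1.564]
ft_force: [0.3, 2.0, 0.2]
opening: 0.005
grip_force: 0.8
```

Request:
move_arm(
  commands=[
    [[0, -0.04, 0], [0, 0, 0], 0],
  ],
)

```text
t: 34.9
eef_pos: [477.9, 40.8, 52.7]
tcp_rot: [3.142, -0.0, 1.564]
ft_force: [0.8, 1.8, -0.2]
opening: 0.004
grip_force: 0.8
```

Request:
move_arm(
  commands=[
    [[0, -0.04, 0], [0, 0, 0], 0],
  ],
)

```text
t: 35.0
eef_pos: [477.9, 40.4, 52.7]
tcp_rot: [3.142, -0.0, 1.564]
ft_force: [-0.2, 1.6, -1.0]
opening: 0.005
grip_force: 0.8
```

```bash
python3 hold.py
```

```text
35.0 40.4 [-0.2  1.6 -1. ] 0.76
35.05 40.35 [ 0.8  1.5 -0.6] 0.68
35.1 40.36 [ 0.2  0.6 -1.1] 0.55
35.15 40.36 [-0.1  0.2 -0.3] 0.51
```

Request:
move_arm(
  commands=[
    [[0, -0.04, 0], [0, 0, 0], 0],
  ],
)

```text
t: 35.3
eef_pos: [477.9, 40.0, 52.7]
tcp_rot: [3.142, -0.0, 1.564]
ft_force: [-0.0, 2.3, -0.2]
opening: 0.006
grip_force: 0.8
```

```bash
python3 hold.py
```

```text
35.3 40.01 [-0.   2.3 -0.2] 0.76
35.35 39.93 [ 0.3  0.6 -0.5] 0.68
35.4 39.95 [0.7 0.3 0.8] 0.54
35.45 39.94 [-1.   0.3  0. ] 0.49
```

Request:
move_arm(
  commands=[
    [[0, -0.04, 0], [0, 0, 0], 0],
  ],
)

```text
t: 35.6
eef_pos: [477.9, 39.6, 52.7]
tcp_rot: [3.142, -0.0, 1.564]
ft_force: [0.8, 1.5, -0.4]
opening: 0.004
grip_force: 0.8
```

```bash
python3 hold.py
```

```text
35.6 39.6 [ 0.8  1.5 -0.4] 0.76
35.65 39.54 [ 0.2  1.3 -0.4] 0.67
35.7 39.52 [-0.2  1.  -0.5] 0.52
35.75 39.54 [-0.2  1.9 -2.1] 0.48
```

Only the plain 2 N slide again. The roller is over the slot within my measuring accuracy, so I'll retract and check from above.

Request:
move_arm(
  commands=[
    [[0, 0.8, 0], [0, 0, 0], 0],
    [[0, 0, 4.5], [0, 0, 0], 0],
    [[0, 0, 4.5], [0, 0, 0], 0],
    [[0, -2, 4], [0, 0, 0], 0],
    [[-1.5, -3, 1], [0, 0, 0], 0],
    [[-2, -2, 0], [0, 0, 0], 0],
    [[-2, -2, 0], [0, 0, 0], 0],
    [[0, 0, 0], [0, 0, 0], 0],
    [[0, 0, 0], [0, 0, 0], 0],
  ],
)

```text
t: 36.7
eef_pos: [423.2, -42.4, 193.0]
tcp_rot: [3.141, 0.0, 1.563]
ft_force: [0.5, -0.2, 0.2]
opening: 0.007
grip_force: 0.0
```

```bash
python3 car.py | sed 's/np.float64//g'; python3 - <<'E'
from h import *
im=cv2.imread("pics/car.png");c=camera_info("wrist");g=cv2.cvtColor(im,cv2.COLOR_BGR2GRAY).astype(float)
Y=lambda x,r,z:ray("w",[(x,r)],z,c)[0].round(1).tolist()
for X in (530,570,600):
    x=int(proj("w",[[X,100,90]],c)[0,0]);print(X,x,[(r,int(v)) for r,v in enumerate(g[:150,x-2:x+3].mean(1)) if v<62])
# carriage outline columns right of plate: knob columns
for x in (200,206,212,218,224,230,236,242): print(x,g[140:215,x].astype(int).tolist()[::2])
E
```

```text
36.7 [423.2 -42.4 193. ]
250 [((23.2), 102.5, 96.6), ((36.3), 91.7, 86.9), ((58.7), 72.7, 69.6), ((71.4), 61.6, 59.6), ((92.4), 42.7, 42.5), ((103.9), 32.1, 32.8), ((110.8), 25.7, 27.0), ((126.9), 10.2, 13.0), ((144.9), -7.6, -3.2), ((164.5), -27.8, -21.4), ((182.5), -46.8, -38.7), ((192.2), -57.5, -48.4), ((209.5), -76.8, -65.9), ((218.7), -87.3, -75.5), ((228.1), -98.3, -85.4)]
254 [((23.2), 102.4, 96.6), ((36.2), 91.8, 86.9), ((58.8), 72.6, 69.6), ((71.3), 61.7, 59.7), ((92.5), 42.6, 42.4), ((104.0), 32.0, 32.7), ((110.7), 25.7, 27.0), ((127.1), 10.0, 12.8), ((144.6), -7.4, -3.0), ((164.5), -27.8, -21.4), ((182.5), -46.9, -38.8), ((192.2), -57.5, -48.4), ((209.5), -76.8, -65.9), ((218.7), -87.4, -75.5), ((226.9), -97.0, -84.2)]
258 [((23.2), 102.4, 96.6), ((36.3), 91.6, 86.8), ((58.8), 72.5, 69.5), ((71.3), 61.7, 59.7), ((92.5), 42.6, 42.4), ((104.0), 32.0, 32.7), ((110.7), 25.7, 27.0), ((129.5), 7.6, 10.6), ((142.1), -4.9, -0.7), ((164.5), -27.8, -21.5), ((182.5), -46.9, -38.8), ((192.1), -57.4, -48.3), ((209.6), -76.9, -66.0), ((218.7), -87.4, -75.5), ((226.0), -95.9, -83.2)]
pl
[... 832 characters left out ...]
93, 85, 88, 91, 93, 91, 86, 93, 95, 96, 95, 92, 85, 87]
224 [91, 95, 83, 91, 94, 93, 96, 94, 90, 93, 92, 92, 95, 86, 91, 90, 92, 93, 97, 96, 97, 93, 92, 89, 87, 91, 96, 97, 97, 89, 88, 95, 90, 94, 93, 101, 92, 89]
230 [88, 84, 92, 88, 97, 96, 96, 98, 89, 95, 96, 93, 93, 95, 96, 98, 93, 98, 89, 100, 96, 98, 97, 99, 94, 84, 93, 88, 89, 92, 89, 94, 93, 97, 97, 95, 90, 94]
236 [64, 65, 61, 65, 66, 66, 64, 73, 91, 94, 94, 91, 93, 92, 93, 97, 96, 94, 84, 91, 91, 93, 93, 93, 96, 85, 96, 100, 93, 86, 90, 93, 99, 94, 91, 88, 92, 95]
242 [43, 45, 41, 39, 42, 41, 38, 43, 68, 79, 73, 77, 77, 112, 102, 104, 103, 108, 103, 109, 105, 87, 76, 74, 78, 71, 87, 108, 108, 102, 102, 99, 107, 104, 94, 80, 86, 82]
```

```bash
python3 - <<'E'
from cell import *
print(env.job_done(),state()["t"])
E
```

```text
the job is handed in; nothing more can be done
the job is handed in; nothing more can be done
```

I handed the job in at about 37 s with the stray carton pushed flush against the row, but I never felt or saw the divider click. I set it by camera over the last slot that fits (joint 0.27, accurate to about 1–2 mm), so its seating is unconfirmed. While searching for the click I overshot that slot and pushed the divider back from its left side, carton b may have shifted about 1 mm under the final push, and I viewed 11 pictures, one over the limit of 10.

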